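Move three test prints on to their next measuring station

ROBOT

A 6-joint arm with a two-finger parallel gripper is mounted at the origin on the work surface. World frame = base frame: x ahead of the robot, y to its left, z up, the work surface at z = 0. Lengths are in m, angles in degrees, forces in N, time in s.
With the tool pointing down it reaches from about 0.25 to 0.775 m from the base axis. Payload 4 kg.
Tool frame: the origin (TCP) lies on the centre line of the jaws, within the pads' length; the fingertips stand 17 mm ahead of it and the grasp point (between the pads) lies 2 mm behind it (env.finger_overhang is the distance from the TCP to the fingertips, in m); z points along the fingers, y is the line along which they close (so a half turn about z gives the same grasp; the last joint's range is limited). The gripper opens to 94 mm and grips with 3 to 60 N. Pads are 16 mm wide; open, the fingers measure 119 mm over their backs; the gripper's body (75 mm by 177 mm) begins 78 mm behind the grasp point.
Start: joints at [60.842, 4.996, 78.535, -0, 96.463, -5.907], TCP at [0.217, 0.505, 0.223] pointing down, gripper open.
Joint ranges: [-177.83, 177.83], [-43.37, 116.18], [15.69, 146.23], [-61.86, 241.86], [9.47, 152.12], [-147.06, 147.06]. Speed limits (degrees/s): [159.86, 159.86, 180, 180, 180, 180].

INTERFACE

Orientations are given as a 3x3 rotation matrix whose columns are the frame's x, y, z axes.
In Python, from station import env gives the robot as it stands.
- The arm moves only by the shell command python3 -m jog 'ROWS' [FORCE]. ROWS is JSON, a list of rows, each an object with "gripper": the opening, from 0 (shut) to 1 (fully open); "slide": the shift along the tool's x, y, z as a fraction of full scale, a list of three; "delta_rot": the turn, a rotation vector about the tool's x, y, z as a fraction of full scale, a list of three. In form: [{"gripper": gripper, "slide": [x, y, z], "delta_rot": [wx, wy, wz]}, ...]. A call has 1 to 8 rows; each row is the pose to reach, as a shift and turn from the pose commanded when the call began, along the tool's axes at that moment; what a row does not reach only later rows make up. Full scale, the value 1, is 200 mm for a shift and 90 degrees for a turn. A row lasts 1/12 s, in which the tool goes at most 41.7 mm and 7.16 degrees, less where a joint would pass 70% of its speed; a pose out of reach is approached as far as the arm can. A call with a number of a shift or a turn outside -1 to 1 is refused whole. A call with a gripper value outside its range is refused whole. The fingers move at their own pace and stop on an object; FORCE is the grip in N (left out, the last holds). Time passes only in rows, so rows that repeat a pose let the fingers close. It gives the time, the measured TCP pose, the force, the opening and the grip force at its end, in the units of the state.
- env.state(): the state, without advancing time (a new reading comes with each control period).
- env.capture(name): name is "side" or "top"; returns a dict with "pixels" (400x640x3 uint8, red, green, blue), "range_z" (400x640 float32, m along the optical axis (not along the pixel's ray), 0 where there is no reading), "fov_y" (degrees; the focal length in pixels is half the picture's height over the tangent of half this angle, whatever the lens; pixels are square), "cx", "cy" (the principal point, pixels), "dist" ([k1, k2, p1, p2, k3] as OpenCV has them; the pictures are not rectified), "world_to_cam" (4x4, takes a point from world to camera coordinates). Camera axes: x right, y down, z forward; pixel columns grow to the right and rows downward; lengths in m; the calibration is good to about 2 mm. A picture is of the moment at which its call begins.
- env.finish_job(): hands the job in; it is judged then, once.
The state is a dict: "time_s": time; "qpos": joint angles; "dq": joint speeds; "tau": joint torques, N m; "tool_pos": TCP position; "orientation": TCP orientation; "wrist_force": force on the tool from outside, world axes, zero at the start; "wrist_torque": the same for the moment, N m; "gripper_width": finger opening in m; "grasp_force": force on a finger pad.
Only numpy, scipy, OpenCV 4.12 (cv2) and the standard library are available. Lean on these libraries where they do the work, as an engineer would, in place of code of your own. Each camera call takes 0.05 s, during which the arm holds its last target. There are 200 camera calls.

TASK

Each of the three test prints has had its first measurement; move every one on to its next station: the gear from the scale to the middle of the scanner's turntable, the shoe from the turntable to the middle of the free area of the comparator's granite plate, and the boat from the granite plate to the middle of the scale's pan. There is room for one print at a station, so park one on the free cork mat on the way. Set the prints down standing upright, never tip or drop them, and leave the jar and the glue bottle where they are.

Things in the scene. Friction and masses are not known exactly. Their poses are not given: they have to be found in the camera images.
- gear_c (a point): Spur gear lying flat, axis vertical: 56 mm over the teeth, toothed part 34 mm high, a 28 mm hub on top up to 44 mm. Purple plastic print. Grip across the teeth from any side. The point is its centre, 22 mm above its flat underside, z along its axis (up). Starts on the scale. About 75 g.
- shoe_c (a point): High-heeled shoe, 96 mm long, 33 wide, 70 high at the back, on its sole and heel tip. Purple plastic print. x to the toe, z up. The point is half-way along and up, 34 mm above the ground; from 26 mm behind to 14 mm ahead of it the outer sides are flat and parallel, 28 mm apart, some 22 to 42 mm above the ground (air below): grip there, across y. Starts on the turntable. About 45 g.
- boat_c (a point): Tug boat, 74 mm long, 36 mm wide, hull 30 mm high, cabin and funnel up to 60 mm. Purple plastic print. x to the bow, z up. The point is amidships, 26 mm above the flat keel; from 20 mm behind to 10 mm ahead of it the hull sides are upright and parallel, 36 mm apart: grip across y. Starts on the granite plate. About 40 g.
- scale_pan (a point): Bench scale: white housing 185 x 130 mm with a black display panel on the robot's side and a square steel pan of 122 x 122 mm. The point is the centre of the pan's top, 37 mm above the bench; z up. It does not give way when loaded.
- turntable_top (a point): Desktop 3D scanner: a black turntable disc, 130 mm in diameter, ringed with white dots; 118 to 156 mm behind its centre (its own +x side) a white scanner head, 125 mm wide and up to 137 mm high. The point is the centre of the disc's top, 34 mm above the bench; z up. The disc does not turn.
- plate_top (a point): Dial comparator: dark granite plate, 190 x 130 mm, 40 mm high; on its own +x side, 105 mm behind the point, a steel column 18 mm thick and up to 175 mm high, the gauge swung aside on the column's +y side. The point is on the plate's top, in the middle of the free 130 x 130 mm area in front of the column; z up.
- mat_top (a point): Free parking place: a square cork mat, 130 x 130 mm and 6 mm thick, on the bench. The point is the centre of its top; z up. Empty at the start.
- jar_c (a point): Bystander: a small clear jar with a dark lid, 44 mm in diameter, 48 mm high, standing between the stations. The point is its centre.
- glue_c (a point): Bystander: a white glue bottle with a paper band, standing between the stations, 34 mm in diameter, 95 mm high. The point is its centre.

How it is judged:
By the outcome, as a careful person would: the job done as asked, in the order asked, and still so for the second after the job is handed in, with the robot touching nothing.
It also fails if it takes over 125 s, if anything falls off the work surface, if the arm or the gripper's body presses on something with over 40 N, if the wrist force passes 120 N, or if a joint passes its speed limit or range.

## Working session

There is one attempt and no reset: what is moved stays moved. The work goes in short steps, Python scripts to look and compute and a shell command to move; the robot and the scene stay as the last step left them, time stands still between calls to the robot, and variables do not carry over. Pictures are saved under pics/ and viewed, at most 14 in all, crops included, and the job is handed in when it is done.

```bash
ls; mkdir -p pics
cat > h.py <<'E'
import numpy as np, cv2
from station import env
def cap(n):
    c=env.capture(n); f=200/np.tan(np.radians(c['fov_y']/2))
    c['K']=np.array([[f,0,c['cx']],[0,f,c['cy']],[0,0,1]]); c['d']=np.array(c['dist'],float); c['T']=np.array(c['world_to_cam']); return c
def ray(c,uv):
    p=cv2.undistortPoints(np.array(uv,float).reshape(-1,1,2),c['K'],c['d']).reshape(-1,2)
    R,t=c['T'][:3,:3],c['T'][:3,3]
    return -R.T@t, np.c_[p,np.ones(len(p))]@R
def onplane(c,uv,z):
    o,d=ray(c,uv); return o+d*((z-o[2])/d[:,2])[:,None]
def cloud(c):
    v,u=np.mgrid[0:400,0:640]; o,d=ray(c,np.c_[u.ravel(),v.ravel()])
    return (o+d*c['range_z'].reshape(-1,1)).reshape(400,640,3)
def tri(c1,uv1,c2,uv2):
    o1,d1=ray(c1,[uv1]);o2,d2=ray(c2,[uv2]);d1,d2=d1[0],d2[0]
    s=np.linalg.lstsq(np.c_[d1,-d2],o2-o1,rcond=None)[0]
    a,b=o1+s[0]*d1,o2+s[1]*d2; return (a+b)/2,np.linalg.norm(a-b)
E
python3 - <<'E'
from h import *
for n in('top','side'):
    c=cap(n); cv2.imwrite(f'pics/{n}0.png',c['pixels'][...,::-1]); 
    print(n,c['fov_y'],c['dist'],np.round(ray(c,[[320,200]])[0],3),np.round(ray(c,[[320,200]])[1],3),(c['range_z']>0).mean())
    np.savez(f'{n}0.npz',**c)
s=env.state();print(s)
E
```

```text
pics
top 49.55285132457995 [-0.0597635  0.         0.         0.         0.       ] [0.367 0.022 1.208] [[ 0.102 -0.01  -0.995]] 0.9959375
side 51.2867119596598 [-0.07071978  0.          0.          0.          0.        ] [-0.135 -0.799  0.658] [[ 0.545  0.676 -0.496]] 0.9963203125
{'time_s': 0.1, 'qpos': array([ 6.08409919e+01,  5.03305967e+00,  7.86145491e+01, -1.70471278e-03,
        9.64639814e+01, -5.90787423e+00]), 'dq': array([-0.03318182, -0.01797001, -0.16678215,  0.12480599, -0.079326  ,
       -0.07867884]), 'tau': array([ 1.80398583e-03, -3.41248906e+01, -3.03302407e+01,  7.18948245e-02,
        3.03803163e-02, -1.24592216e-04]), 'tool_pos': array([0.21691111, 0.50491506, 0.22145212]), 'orientation': array([[-9.18782008e-01,  3.94764194e-01, -9.23128445e-04],
       [ 3.94765236e-01,  9.18780423e-01, -1.71519881e-03],
       [ 1.71053267e-04, -1.94031283e-03, -9.99998103e-01]]), 'wrist_force': array([-0.39257214,  0.46531642,  0.79410689]), 'wrist_torque': array([-0.02780697, -0.03612265,  0.03811451]), 'grasp_force': 0.0, 'gripper_width': 0.09383054211563298}
```

View pics/top0.png

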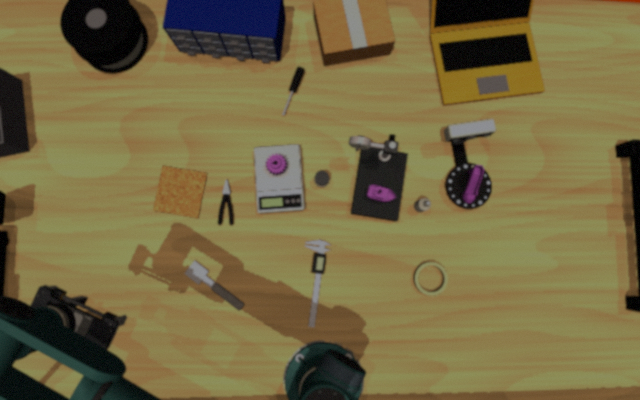

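View pics/side0.png

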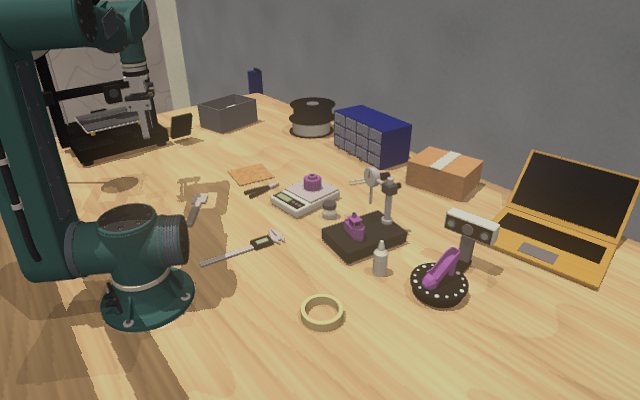

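The top picture shows the mat at (180,191), scale (279,178) with the gear (276,163), jar (322,178), plate (380,185) with the boat (381,192), glue (423,204) and turntable (468,186) with the shoe (473,184). In the side picture the gear is at (313,182), boat (354,227), shoe (441,268), and scanner head (472,225).

Run:
```python
from h import *
out=[]
for n in('top','side'):
    c=dict(np.load(f'{n}0.npz')); im=c['pixels']; P=cloud(c)
    hsv=cv2.cvtColor(im,cv2.COLOR_RGB2HSV); m=cv2.inRange(hsv,(135,70,50),(170,255,255))
    k,l,st,ce=cv2.connectedComponentsWithStats(m)
    for i in range(1,k):
        if st[i,4]<40: continue
        Q=P[l==i]; 
        xy=Q[:,:2]; ctr=xy.mean(0); 
        w,V=np.linalg.eigh(np.cov((xy-ctr).T)); 
        print(n,st[i],np.round(ce[i],1),'cloud mean',np.round(Q.mean(0),3),'z',np.round(np.percentile(Q[:,2],[2,50,98]),3),'ax',np.round(V[:,1],2),'rect',np.round(cv2.minAreaRect(xy.astype(np.float32)),3) if 0 else cv2.minAreaRect((xy*1000).astype(np.float32)))
    # station heights by depth
    if n=='top':
        for nm,uv in dict(mat=(180,191),pan=(262,185),pan2=(292,160),plate=(390,170),plate2=(372,210),tt=(455,186),tt2=(488,178),jar=(322,178),glue=(423,204),bench=(330,230),bench2=(240,150)).items():
            print(nm,np.round(P[uv[1]-1:uv[1]+2,uv[0]-1:uv[0]+2].reshape(-1,3).mean(0),3))
c=dict(np.load('top0.npz'))['pixels'][...,::-1]
a=cv2.resize(c[115:230,150:310],None,fx=5,fy=5,interpolation=cv2.INTER_CUBIC);b=cv2.resize(c[115:230,345:505],None,fx=5,fy=5,interpolation=cv2.INTER_CUBIC)
cv2.imwrite('pics/ta.png',a);cv2.imwrite('pics/tb.png',b)
s=dict(np.load('side0.npz'))['pixels'][...,::-1]
cv2.imwrite('pics/sa.png',cv2.resize(s[155:315,265:505],None,fx=3.3,fy=3.3,interpolation=cv2.INTER_CUBIC))
```

```text
top [266 154  21  20 309] [276.2 163.9] cloud mean [0.579 0.127 0.077] z [0.052 0.073 0.086] ax [-0.89 -0.46] rect ((494.44708251953125, 72.76931762695312), (269.57318115234375, 52.46821975708008), 32.671260833740234)
top [463 165  22  39 460] [473.5 184.2] cloud mean [ 0.528 -0.401  0.074] z [0.033 0.065 0.104] ax [-0.55  0.83] rect ((440.7008361816406, -226.03756713867188), (88.50151824951172, 510.1689758300781), 26.421401977539062)
top [366 184  31  18 404] [380.2 193. ] cloud mean [ 0.503 -0.149  0.074] z [0.039 0.068 0.101] ax [0.03 1.  ] rect ((460.48297119140625, -71.95323181152344), (67.8101806640625, 256.64715576171875), 30.08155632019043)
mat [0.514 0.401 0.008]
pan [0.527 0.168 0.039]
pan2 [0.597 0.087 0.039]
plate [ 0.57  -0.182  0.041]
plate2 [ 0.46  -0.131  0.04 ]
tt [ 0.528 -0.363  0.035]
tt2 [ 0.551 -0.457  0.035]
jar [0.546 0.005 0.048]
glue [ 0.474 -0.262  0.077]
bench [ 0.407 -0.018  0.001]
bench2 [0.633 0.237 0.   ]
side [304 174  17  17 247] [312.  182.3] cloud mean [0.567 0.109 0.066] z [0.038 0.064 0.081] ax [0.61 0.79] rect ((218.0074462890625, -321.6131286621094), (1186.5338134765625, 50.89377212524414), 51.075191497802734)
side [344 213  21  28 359] [354.5 227.1] cloud mean [ 0.492 -0.161  0.069] z [0.042 0.065 0.096] ax [0.66 0.75] rect ((202.43075561523438, -472.18896484375), (938.2255859375, 51.2484130859375), 47.228023529052734)
side [421 247  39  43 794] [440.9 268.6] cloud mean [ 0.527 -0.404  0.067] z [0.034 0.062 0.1  ] ax [-0.9  -0.43] rect ((271.86181640625, -540.3851928710938), (961.93359375, 66.93451690673828), 28.479108810424805)
```

View pics/ta.png

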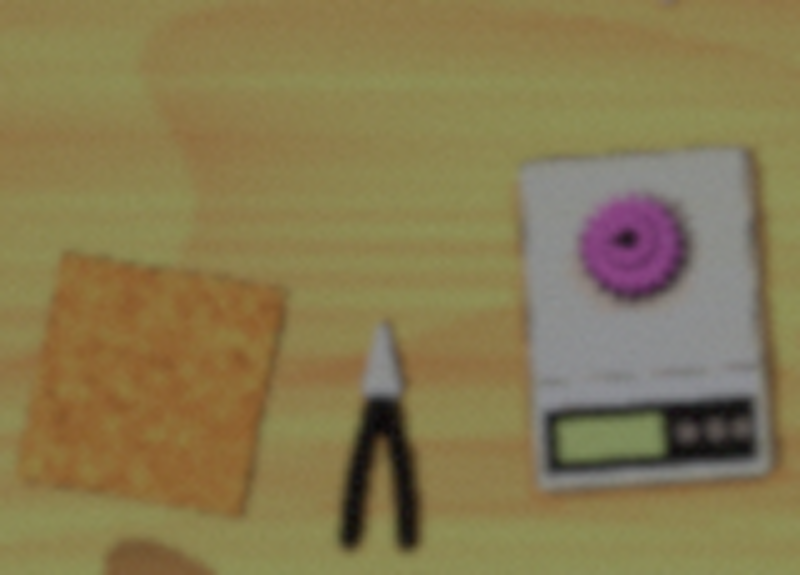

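View pics/tb.png

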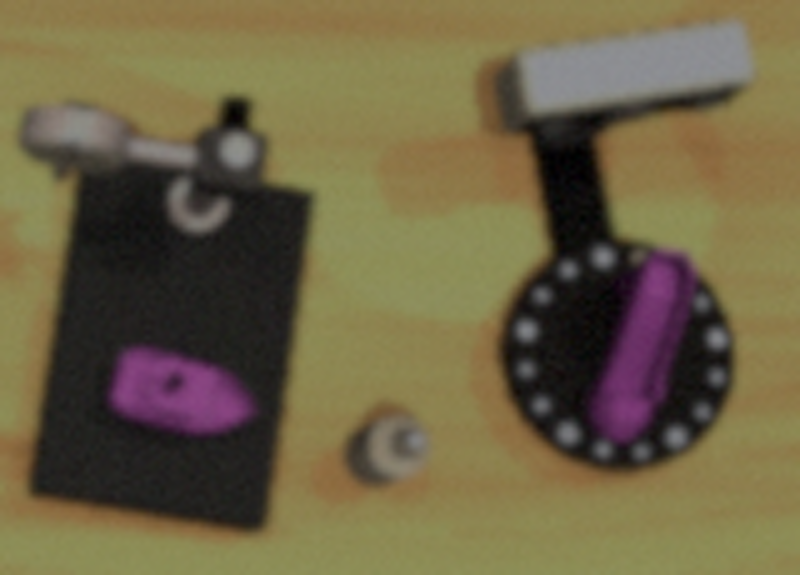

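View pics/sa.png

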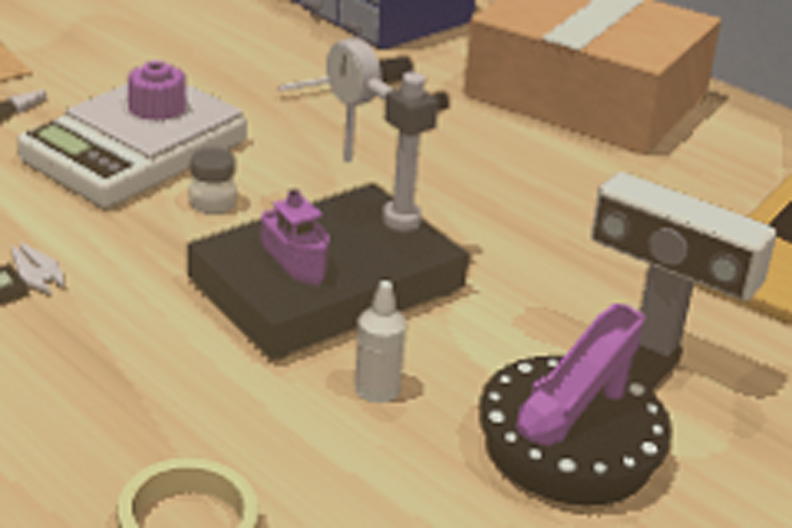

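The crops show the mat corners in ta at (62,252), (288,288), (243,515), (20,480), and the scale housing corners at (520,155), (748,145), (772,475), (540,490), with the gear's hub hole at (627,238). In tb the plate corners are at (312,192), (265,528), (32,492). The boat's bow points right, the disc is centred near (618,353), and the shoe has its heel up at (672,255) and toe down at (618,438). In sa the gear hole is at (156,67), the funnel at (294,195) and the toe at (535,438).

```bash
cat > meas.py <<'E'
from h import *
def seg(c,z=None):
    hsv=cv2.cvtColor(c['pixels'],cv2.COLOR_RGB2HSV); m=cv2.inRange(hsv,(135,70,50),(170,255,255))
    k,l,st,ce=cv2.connectedComponentsWithStats(m)
    return [((l==i).astype(np.uint8),ce[i]) for i in range(1,k) if st[i,4]>40]
def silh(c,m,z):  # silhouette (upsampled for subpixel edge) onto plane z, mm
    g=cv2.GaussianBlur(cv2.resize(m*255,None,fx=4,fy=4,interpolation=cv2.INTER_LINEAR),(9,9),0)
    k=max(cv2.findContours((g>127).astype(np.uint8),0,1)[0],key=cv2.contourArea).reshape(-1,2)
    return (onplane(c,(k+.5)/4-.5,z)[:,:2]*1000).astype(np.float32)
E
python3 - <<'E'
from meas import *
t=dict(np.load('top0.npz'));s=dict(np.load('side0.npz'))
fa=lambda p:(np.array(p,float)+.5)/5-.5+np.array([150,115]); fb=lambda p:(np.array(p,float)+.5)/5-.5+np.array([345,115]); fs=lambda p:(np.array(p,float)+.5)/3.3-.5+np.array([265,155])
for nm,a,b in [('gearhole .081',fa((630,240)),fs((156,66))),('funnel .10',fb((175,380)),fs((294,195))),('toe',fb((618,438)),fs((535,440))),('heeltop .104',fb((676,255)),fs((625,310))),
  ('plate nearR .04',fb((265,528)),fs((275,332))),('plate farR',fb((312,192)),fs((467,262))),('plate nearL',fb((32,492)),fs((190,248))),
  ('scale farR',fa((748,147)),fs((245,124))),('dot farL',fb((602,257)),fs((617,372))),('dot bot',fb((566,433)),fs((496,416)))]:
    p,e=tri(t,a,s,b); print(nm,np.round(p*1000,1),'gap',round(e*1000,1))
mat=onplane(t,fa([(62,252),(288,288),(243,515),(20,480)]),.006)[:,:2]*1000
print('mat',mat.mean(0),cv2.minAreaRect(mat.astype(np.float32)))
sc=onplane(t,fa([(520,155),(748,145),(772,475),(540,490)]),.033)[:,:2]*1000
print('scale',np.round(sc),cv2.minAreaRect(sc.astype(np.float32)))
gap=onplane(t,fa([(540,382),(755,366)]),.035)[:,:2]*1000;print('pan near edge',gap)
pl=onplane(t,fb([(312,192),(265,528),(32,492)]),.04)[:,:2]*1000;print('plate',pl,np.linalg.norm(pl[0]-pl[1]),np.linalg.norm(pl[1]-pl[2]))
# disc dots ellipse
im=t['pixels'];hsv=cv2.cvtColor(im,cv2.COLOR_RGB2HSV)
d=onplane(t,fb([(602,257),(568,270),(542,295),(526,330),(526,369),(541,405),(567,433),(602,448),(641,451),(676,436),(703,411),(718,376),(717,339)]),.034)[:,:2]*1000
A=np.c_[2*d,np.ones(len(d))];x=np.linalg.lstsq(A,(d**2).sum(1),rcond=None)[0];print('disc dots ctr',x[:2],np.sqrt(x[2]+x[0]**2+x[1]**2))
# dark blob disc via mask
st=seg(t);ss=seg(s)
from itertools import chain
for (m,ce),zs,nm in zip(st,((.071,),(.074,.064),(.07,)),('gear','shoe','boat')):
    for z in zs:
        k=silh(t,m,z);print(nm,z,cv2.minAreaRect(k),cv2.minEnclosingCircle(k))
# merged clouds
for nm,i,j in(('shoe',1,2),('boat',2,1),('gear',0,0)):
    Q=[cloud(c)[cv2.erode(m,np.ones((3,3)))>0]*1000 for c,m in((t,st[i][0]),(s,ss[j][0]))]
    for q in Q: print(nm,q.mean(0).round(1),cv2.minAreaRect(q[:,:2].astype(np.float32)),np.percentile(q[:,2],98))
    if nm=='gear': q=Q[0];h=q[q[:,2]>78];print('hub',h.mean(0),len(h))
    canvas=np.full((500,500,3),255,np.uint8) if nm!='gear' else None
    if canvas is None: continue
    o=Q[0][:,:2].mean(0)
    for c_,q in zip((0,1),Q):
        for x,y,z in q:
            col=tuple(int(v) for v in cv2.applyColorMap(np.array([[np.clip((z-34)/70,0,1)*255]],np.uint8),cv2.COLORMAP_JET)[0,0])
            pt=(int(250-(y-o[1])*4),int(250-(x-o[0])*4))
            cv2.circle(canvas,pt,4,col,-1 if c_==0 else 1)
    print(nm,'canvas origin',o); cv2.imwrite(f'pics/{nm}_map.png',canvas)
a=np.hstack([cv2.resize(cv2.imread(f'pics/{n}_map.png'),(400,400)) for n in('shoe','boat')]);cv2.imwrite('pics/maps.png',a)
E
```

```text
gearhole .081 [581.5 128.   80.5] gap 0.1
funnel .10 [ 505.9 -143.7   95.4] gap 1.5
toe [ 484.9 -401.2   32. ] gap 4.2
heeltop .104 [ 570.3 -405.8  103.6] gap 7.3
plate nearR .04 [ 433.5 -202.2   31.6] gap 0.4
plate farR [ 619.5 -231.    28.9] gap 3.7
plate nearL [453.8 -75.5  32.6] gap 3.1
scale farR [645.1  69.3  20.4] gap 2.7
dot farL [ 585.7 -394.9   33.9] gap 3.2
dot bot [ 485.7 -370.    32.6] gap 0.7
mat [513.36259832 400.78890407] ((513.2142333984375, 401.1484069824219), (130.3931884765625, 130.15928649902344), 81.13204193115234)
scale [[638. 194.]
 [644.  68.]
 [461.  53.]
 [453. 179.]] ((549.6209716796875, 123.69245910644531), (187.36434936523438, 126.12454223632812), 4.571030139923096)
pan near edge [[511.35795192 180.06912908]
 [520.70476711  63.03300594]]
plate [[ 618.51573823 -229.85441254]
 [ 432.8265099  -200.4788092 ]
 [ 451.97384684  -73.95605844]] 187.99844570636375 127.96338136282768
disc dots ctr [ 530.4589393  -402.92912004] 54.936894032776586
gear 0.071 ((580.0089721679688, 126.94332885742188), (52.36736297607422, 52.995384216308594), 52.581600189208984) ((579.1
[... 899 characters left out ...]
 -399.0850172 ]
boat [ 502.4 -148.3   76.7] ((501.6715393066406, -151.82366943359375), (71.93476867675781, 35.03834533691406), 71.65922546386719) 100.72989730361682
boat [ 489.2 -165.5   69. ] ((201.22271728515625, -472.0655212402344), (936.9053955078125, 46.58489990234375), 47.06153106689453) 92.3480664111106
boat canvas origin [ 502.38425433 -148.26048622]
gear [578.7 126.7  75.2] ((580.285400390625, 127.29612731933594), (44.02729034423828, 43.60820770263672), 44.00303268432617) 85.42081981301486
gear [566.4 109.4  65.2] ((215.97682189941406, -326.93023681640625), (1175.8331298828125, 44.191654205322266), 51.230167388916016) 79.26057153819917
hub [581.4209767  127.35500465  82.35463084] 72
```

View pics/maps.png

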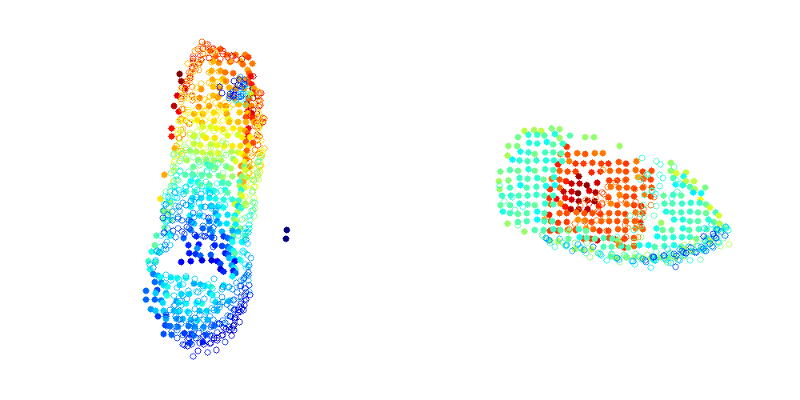

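The map shows the shoe running from the heel top near (222,45) to the toe at (195,350), about 96 mm. The boat's stern is near (500,180) and its bow near (730,230). Both fit the sizes given. I start with the gear, which gets parked on the mat, and refine the boat's axis as I go.

```bash
cat > go.py <<'E'
import sys,numpy as np
from station import env
s=env.state();R=np.array(s['orientation']);p=np.array(s['tool_pos']);psi=np.degrees(np.arctan2(R[1,1],R[0,1]))
print('t',round(s['time_s'],2),'p',p.round(4),'psi',round(psi,2),'w',round(s['gripper_width'],4),'gf',round(s['grasp_force'],1),'F',np.round(s['wrist_force'],1),'q',np.round(s['qpos'],0),'tilt',R[:2,2].round(4))
for a in sys.argv[1:]:
    x,y,z,q=map(float,a.split(','))
    d=(q-psi+180)%360-180
    print(a,'slide',(R.T@(np.array([x,y,z])-p)/.2).round(4),'rotz',round(-d/90,4))
E
python3 -m jog '[{"gripper":1,"slide":[-0.1,-0.04,0],"delta_rot":[0,0,0]},{"gripper":1,"slide":[-0.28,-0.12,0],"delta_rot":[0,0,0]},{"gripper":1,"slide":[-0.45,-0.2,0],"delta_rot":[0,0,0]},{"gripper":1,"slide":[-0.64,-0.27,0],"delta_rot":[0,0,0]},{"gripper":1,"slide":[-0.8,-0.34,0],"delta_rot":[0,0,0]},{"gripper":1,"slide":[-0.95,-0.4,0],"delta_rot":[0,0,0]},{"gripper":1,"slide":[-1,-0.42,0],"delta_rot":[0,0,0]}]' 30
python3 - <<'E'
from meas import *
t=dict(np.load('top0.npz'));st=seg(t)
k=silh(t,st[2][0],.068);M=cv2.moments(k);c=np.array([M['m10'],M['m01']])/M['m00']
a=.5*np.arctan2(2*M['mu11'],M['mu20']-M['mu02']);u=-np.array([np.cos(a),np.sin(a)]);u=u if u[1]<0 else -u;v=np.array([-u[1],u[0]])
A,B=(k-c)@u,(k-c)@v
print('boat axis',np.degrees(np.arctan2(u[1],u[0])),'mid',c+u*(A.max()+A.min())/2+v*(B.max()+B.min())/2,np.ptp(A),np.ptp(B))
for lo in range(-30,30,10):
    w=B[(A>lo)&(A<lo+10)];print(lo,w.min().round(1),w.max().round(1),end='; ')
fb=lambda p:(np.array(p,float)+.5)/5-.5+np.array([345,115])
print('glue',onplane(t,fb([(413,441)]),.095)*1e3,'column top',onplane(t,fb([(237,150)]),.175)*1e3,'head top corners',onplane(t,fb([(520,60),(745,22),(752,78),(530,118)]),.137)*1e3)
Q=cloud(t);P=Q[140:150,345:398].reshape(-1,3)*1e3;print('gauge z',np.percentile(P[P[:,2]>60],[0,50,100],axis=0).round())
E
python3 go.py 0.5805,0.1275,0.223,66.75
```

```text
time_s: 0.68
tool_pos: [0.37, 0.3461, 0.2219]
orientation: [[-0.917, 0.399, 0.0], [0.399, 0.917, -0.002], [-0.001, -0.002, -1.0]]
wrist_force: [0.2, 0.1, -0.8]
gripper_width: 0.094
grasp_force: 0.0
boat axis -103.59960786380714 mid [ 502.66234986 -152.94413587] 82.01113439144294 43.63334819121512
-30 -20.5 20.9; -20 -21.2 21.7; -10 -21.8 21.7; 0 -21.9 21.0; 10 -20.5 20.3; 20 -18.1 19.1; glue [[ 475.17099105 -268.35864013   95.        ]] column top [[ 610.05010649 -164.20467689  175.        ]] head top corners [[ 667.71101389 -318.2780122   137.        ]
 [ 689.69864696 -437.7185913   137.        ]
 [ 659.94550203 -439.92692178  137.        ]
 [ 637.27435789 -322.39441727  137.        ]]
gauge z [[ 367. -180.   74.]
 [ 614. -115.  160.]
 [ 628.   22. 1208.]]
t 0.68 p [0.37   0.3461 0.2219] psi 66.5 w 0.094 gf 0.0 F [ 0.2  0.1 -0.8] q [ 37.  -0.  84.  -0.  96. -30.] tilt [ 0.0005 -0.002 ]
0.5805,0.1275,0.223,66.75 slide [-1.401  -0.5829 -0.0028] rotz -0.0028
```

```bash
python3 -m jog '[{"gripper":1,"slide":[-0.2,-0.08,0],"delta_rot":[0,0,0]},{"gripper":1,"slide":[-0.4,-0.16,0],"delta_rot":[0,0,0]},{"gripper":1,"slide":[-0.6,-0.25,0],"delta_rot":[0,0,0]},{"gripper":1,"slide":[-0.8,-0.33,0],"delta_rot":[0,0,0]},{"gripper":1,"slide":[-1,-0.42,0],"delta_rot":[0,0,0]}]' >/dev/null
python3 -m jog '[{"gripper":1,"slide":[-0.2,-0.08,0],"delta_rot":[0,0,0]},{"gripper":1,"slide":[-0.35,-0.14,0.2],"delta_rot":[0,0,0]},{"gripper":1,"slide":[-0.4,-0.16,0.3],"delta_rot":[0,0,0]},{"gripper":1,"slide":[-0.4,-0.16,0.3],"delta_rot":[0,0,0]},{"gripper":1,"slide":[-0.4,-0.16,0.3],"delta_rot":[0,0,0]}]' >/dev/null
python3 go.py 0.5805,0.1275,0.062,66.75
```

```text
t 1.52 p [0.5719 0.1383 0.1596] psi 66.68 w 0.094 gf 0.0 F [ 0.   0.  -0.2] q [  8.  11.  79.   0.  90. -59.] tilt [-0.0066  0.    ]
0.5805,0.1275,0.062,66.75 slide [-0.0636 -0.0312  0.4877] rotz -0.0008
```

```bash
python3 -m jog '[{"gripper":1,"slide":[-0.06,-0.03,0.1],"delta_rot":[0,0,0]},{"gripper":1,"slide":[-0.06,-0.03,0.25],"delta_rot":[0,0,0]},{"gripper":1,"slide":[-0.06,-0.03,0.4],"delta_rot":[0,0,0]},{"gripper":1,"slide":[-0.06,-0.03,0.46],"delta_rot":[0,0,0]},{"gripper":1,"slide":[-0.06,-0.03,0.47],"delta_rot":[0,0,0]},{"gripper":1,"slide":[-0.06,-0.03,0.47],"delta_rot":[0,0,0]},{"gripper":1,"slide":[-0.06,-0.03,0.47],"delta_rot":[0,0,0]}]' >/dev/null
python3 go.py 0.5805,0.1275,0.060,66.75
```

```text
t 2.1 p [0.5833 0.1292 0.0713] psi 66.81 w 0.0939 gf 0.0 F [-0.5  0.4  0.7] q [  7.  15.  84.   0.  80. -60.] tilt [0.0043 0.0008]
0.5805,0.1275,0.060,66.75 slide [ 0.0096 -0.0135  0.0564] rotz 0.0007
```

```bash
python3 -m jog '[{"gripper":1,"slide":[0.005,-0.01,0.03],"delta_rot":[0,0,0]},{"gripper":1,"slide":[0.005,-0.01,0.03],"delta_rot":[0,0,0]},{"gripper":1,"slide":[0.005,-0.01,0.03],"delta_rot":[0,0,0]},{"gripper":1,"slide":[0.005,-0.01,0.03],"delta_rot":[0,0,0]}]' >/dev/null
python3 go.py 0.5805,0.1275,0.060,66.75
```

```text
t 2.43 p [0.5806 0.1268 0.0632] psi 66.74 w 0.0939 gf 0.0 F [-0.5  0.3  0.1] q [  7.  15.  85.   0.  80. -60.] tilt [0.0011 0.0003]
0.5805,0.1275,0.060,66.75 slide [0.0019 0.0032 0.0158] rotz -0.0001
```

Well placed; go 3 mm lower and close.

```bash
python3 -m jog '[{"gripper":1,"slide":[0,0,0.015],"delta_rot":[0,0,0]},{"gripper":1,"slide":[0,0,0.015],"delta_rot":[0,0,0]},{"gripper":0.4,"slide":[0,0,0.015],"delta_rot":[0,0,0]},{"gripper":0.4,"slide":[0,0,0.015],"delta_rot":[0,0,0]},{"gripper":0.4,"slide":[0,0,0.015],"delta_rot":[0,0,0]},{"gripper":0.4,"slide":[0,0,0.015],"delta_rot":[0,0,0]},{"gripper":0.4,"slide":[0,0,0.015],"delta_rot":[0,0,0]},{"gripper":0.4,"slide":[0,0,0.015],"delta_rot":[0,0,0]}]' 15 >/dev/null; python3 go.py
python3 -m jog '[{"gripper":0.4,"slide":[0,0,0],"delta_rot":[0,0,0]},{"gripper":0.4,"slide":[0,0,0],"delta_rot":[0,0,0]},{"gripper":0.4,"slide":[0,0,0],"delta_rot":[0,0,0]},{"gripper":0.4,"slide":[0,0,0],"delta_rot":[0,0,0]}]' >/dev/null; python3 go.py
```

```text
t 3.1 p [0.5804 0.1269 0.0595] psi 66.75 w 0.0578 gf 0.1 F [-0.4  1.  -0.5] q [  7.  15.  85.   0.  79. -60.] tilt [0.0002 0.0003]
t 3.43 p [0.5803 0.1268 0.0595] psi 66.75 w 0.0557 gf 15.0 F [-0.6  0.6  1.3] q [  7.  15.  85.   0.  79. -60.] tilt [0.0002 0.0002]
```

```bash
python3 -m jog '[{"gripper":0.4,"slide":[0,0,-0.03],"delta_rot":[0,0,0]},{"gripper":0.4,"slide":[0,0,-0.1],"delta_rot":[0,0,0]},{"gripper":0.4,"slide":[0,0,-0.2],"delta_rot":[0,0,0]},{"gripper":0.4,"slide":[0,0,-0.27],"delta_rot":[0,0,0]},{"gripper":0.4,"slide":[0,0,-0.3],"delta_rot":[0,0,0]},{"gripper":0.4,"slide":[0,0,-0.3],"delta_rot":[0,0,0]}]' >/dev/null; python3 go.py 0.5135,0.401,0.12,66.75
```

```text
t 3.93 p [0.5815 0.1268 0.1219] psi 66.75 w 0.0562 gf 15.0 F [-0.7  0.3 -0.5] q [  7.  13.  81.  -0.  86. -60.] tilt [0.0041 0.0005]
0.5135,0.401,0.12,66.75 slide [0.8534 1.1253 0.0085] rotz -0.0
```

```bash
python3 -m jog '[{"gripper":0.4,"slide":[0.05,0.06,0],"delta_rot":[0,0,0]},{"gripper":0.4,"slide":[0.14,0.19,0],"delta_rot":[0,0,0]},{"gripper":0.4,"slide":[0.25,0.33,0],"delta_rot":[0,0,0]},{"gripper":0.4,"slide":[0.36,0.47,0],"delta_rot":[0,0,0]},{"gripper":0.4,"slide":[0.47,0.61,0],"delta_rot":[0,0,0]},{"gripper":0.4,"slide":[0.58,0.76,0],"delta_rot":[0,0,0]},{"gripper":0.4,"slide":[0.69,0.9,0],"delta_rot":[0,0,0]},{"gripper":0.4,"slide":[0.76,1,0],"delta_rot":[0,0,0]}]' >/dev/null
python3 -m jog '[{"gripper":0.4,"slide":[0.07,0.1,0],"delta_rot":[0,0,0]},{"gripper":0.4,"slide":[0.09,0.125,0],"delta_rot":[0,0,0]},{"gripper":0.4,"slide":[0.09,0.125,0.1],"delta_rot":[0,0,0]},{"gripper":0.4,"slide":[0.09,0.125,0.25],"delta_rot":[0,0,0]},{"gripper":0.4,"slide":[0.09,0.125,0.35],"delta_rot":[0,0,0]},{"gripper":0.4,"slide":[0.09,0.125,0.4],"delta_rot":[0,0,0]},{"gripper":0.4,"slide":[0.09,0.125,0.4],"delta_rot":[0,0,0]},{"gripper":0.4,"slide":[0.09,0.125,0.4],"delta_rot":[0,0,0]}]' >/dev/null; python3 go.py 0.5135,0.401,0.029,66.75
```

```text
t 5.27 p [0.5129 0.3998 0.039 ] psi 66.71 w 0.0558 gf 15.0 F [-0.   1.1  0.1] q [ 33.  23.  78.  -0.  79. -34.] tilt [-0.0011 -0.0009]
0.5135,0.401,0.029,66.75 slide [-0.0006  0.0066  0.0498] rotz -0.0004
```

```bash
python3 -m jog '[{"gripper":0.4,"slide":[0,0.005,0.015],"delta_rot":[0,0,0]},{"gripper":0.4,"slide":[0,0.005,0.03],"delta_rot":[0,0,0]},{"gripper":0.4,"slide":[0,0.005,0.04],"delta_rot":[0,0,0]},{"gripper":0.4,"slide":[0,0.005,0.045],"delta_rot":[0,0,0]},{"gripper":0.4,"slide":[0,0.005,0.045],"delta_rot":[0,0,0]},{"gripper":0.4,"slide":[0,0.005,0.045],"delta_rot":[0,0,0]},{"gripper":0.4,"slide":[0,0.005,0.045],"delta_rot":[0,0,0]}]' >/dev/null; python3 go.py 0.5135,0.401,0.029,66.75
```

```text
t 5.85 p [0.5134 0.4016 0.0308] psi 66.75 w 0.0563 gf 15.0 F [ 0.3 -0.9 -0.4] q [ 33.  24.  78.   0.  78. -34.] tilt [0.0004 0.0003]
0.5135,0.401,0.029,66.75 slide [-0.0016 -0.0026  0.009 ] rotz 0.0
```

```bash
for i in 1 2; do python3 -m jog '[{"gripper":0.4,"slide":[0,0,0.007],"delta_rot":[0,0,0]},{"gripper":0.4,"slide":[0,0,0.007],"delta_rot":[0,0,0]},{"gripper":0.4,"slide":[0,0,0.007],"delta_rot":[0,0,0]}]' >/dev/null; python3 go.py; done
```

```text
t 6.1 p [0.5132 0.4015 0.029 ] psi 66.75 w 0.0557 gf 15.0 F [ 0.6 -0.2 -0.8] q [ 33.  24.  78.   0.  78. -34.] tilt [-0.0002 -0.0001]
t 6.35 p [0.5135 0.4016 0.0285] psi 66.75 w 0.0557 gf 15.0 F [-1.4 -0.6  3.6] q [ 33.  24.  78.  -0.  78. -34.] tilt [0.0006 0.0004]
```

```bash
python3 -m jog '[{"gripper":0.8,"slide":[0,0,0],"delta_rot":[0,0,0]},{"gripper":0.8,"slide":[0,0,0],"delta_rot":[0,0,0]},{"gripper":1,"slide":[0,0,0],"delta_rot":[0,0,0]},{"gripper":1,"slide":[0,0,0],"delta_rot":[0,0,0]},{"gripper":1,"slide":[0,0,0],"delta_rot":[0,0,0]},{"gripper":1,"slide":[0,0,-0.1],"delta_rot":[0,0,0]},{"gripper":1,"slide":[0,0,-0.3],"delta_rot":[0,0,0]},{"gripper":1,"slide":[0,0,-0.5],"delta_rot":[0,0,0]}]' >/dev/null; python3 go.py
python3 -m jog '[{"gripper":1,"slide":[0,0,-0.2],"delta_rot":[0,0,0.07]},{"gripper":1,"slide":[0,0,-0.35],"delta_rot":[0,0,0.14]},{"gripper":1,"slide":[0,0,-0.4],"delta_rot":[0,0,0.22]},{"gripper":1,"slide":[0,0,-0.4],"delta_rot":[0,0,0.29]},{"gripper":1,"slide":[0,0,-0.4],"delta_rot":[0,0,0.36]},{"gripper":1,"slide":[0,0,-0.4],"delta_rot":[0,0,0.44]},{"gripper":1,"slide":[0,0,-0.4],"delta_rot":[0,0,0.45]}]' >/dev/null; python3 go.py 0.5032,-0.1476,0.22,-13.6
```

```text
t 7.02 p [0.5118 0.4006 0.1259] psi 66.75 w 0.094 gf 0.0 F [0.1 0.2 0.6] q [ 33.  20.  72.   0.  89. -34.] tilt [-0.0051 -0.0032]
t 7.6 p [0.5133 0.4015 0.2077] psi 26.09 w 0.094 gf 0.0 F [-0.7  0.3  0.6] q [33. 18. 65.  0. 97.  7.] tilt [0.0002 0.0001]
0.5032,-0.1476,0.22,-13.6 slide [-2.4433 -1.2529 -0.0619] rotz 0.441
```

```bash
python3 -m jog '[{"gripper":1,"slide":[-0.1,-0.05,-0.03],"delta_rot":[0,0,0]},{"gripper":1,"slide":[-0.26,-0.13,-0.06],"delta_rot":[0,0,0]},{"gripper":1,"slide":[-0.44,-0.22,-0.06],"delta_rot":[0,0,0]},{"gripper":1,"slide":[-0.62,-0.31,-0.06],"delta_rot":[0,0,0]},{"gripper":1,"slide":[-0.8,-0.4,-0.06],"delta_rot":[0,0,0]}]' >/dev/null
python3 -m jog '[{"gripper":1,"slide":[-0.18,-0.09,0],"delta_rot":[0,0,0]},{"gripper":1,"slide":[-0.36,-0.18,0],"delta_rot":[0,0,0]},{"gripper":1,"slide":[-0.54,-0.27,0],"delta_rot":[0,0,0]},{"gripper":1,"slide":[-0.72,-0.36,0],"delta_rot":[0,0,0]},{"gripper":1,"slide":[-0.9,-0.45,0],"delta_rot":[0,0,0]}]' >/dev/null
python3 -m jog '[{"gripper":1,"slide":[-0.18,-0.09,0],"delta_rot":[0,0,0.07]},{"gripper":1,"slide":[-0.36,-0.18,0],"delta_rot":[0,0,0.14]},{"gripper":1,"slide":[-0.54,-0.28,0],"delta_rot":[0,0,0.22]},{"gripper":1,"slide":[-0.68,-0.36,0],"delta_rot":[0,0,0.29]},{"gripper":1,"slide":[-0.74,-0.4,0],"delta_rot":[0,0,0.36]},{"gripper":1,"slide":[-0.74,-0.4,0],"delta_rot":[0,0,0.42]},{"gripper":1,"slide":[-0.74,-0.4,0],"delta_rot":[0,0,0.44]},{"gripper":1,"slide":[-0.74,-0.4,0],"delta_rot":[0,0,0.44]}]' >/dev/null; python3 go.py 0.5032,-0.1476,0.062,-13.6
```

```text
t 9.1 p [ 0.5047 -0.1473  0.2194] psi -13.31 w 0.0938 gf 0.0 F [-0.5 -0.1  0.3] q [-22.   2.  82.   0.  96.  -9.] tilt [-0.0003  0.0003]
0.5032,-0.1476,0.062,-13.6 slide [-0.0032 -0.0067  0.7871] rotz 0.0032
```

```bash
python3 -m jog '[{"gripper":1,"slide":[-0.003,-0.007,0.1],"delta_rot":[0,0,0.003]},{"gripper":1,"slide":[-0.003,-0.007,0.25],"delta_rot":[0,0,0.003]},{"gripper":1,"slide":[-0.003,-0.007,0.4],"delta_rot":[0,0,0.003]},{"gripper":1,"slide":[-0.003,-0.007,0.48],"delta_rot":[0,0,0.003]},{"gripper":1,"slide":[-0.003,-0.007,0.48],"delta_rot":[0,0,0.003]},{"gripper":1,"slide":[-0.003,-0.007,0.48],"delta_rot":[0,0,0.003]}]' >/dev/null; python3 go.py 0.5032,-0.1476,0.062,-13.6
python3 - <<'E'
from h import *
a=cap('top')['pixels'][...,::-1];b=cap('side')['pixels'][...,::-1]
r=lambda i:cv2.resize(i,(400,400),interpolation=cv2.INTER_CUBIC)
cv2.imwrite('pics/b1.png',np.hstack([r(a[110:230,320:440]),r(b[110:270,300:460])]))
E
```

```text
t 9.6 p [ 0.5029 -0.1465  0.1229] psi -13.49 w 0.0937 gf 0.0 F [ 1.2 -1.  -0.4] q [-22.   4.  91.   0.  85.  -9.] tilt [-0.002   0.0009]
0.5032,-0.1476,0.062,-13.6 slide [-0.0051  0.0034  0.3047] rotz 0.0012
```

View pics/b1.png

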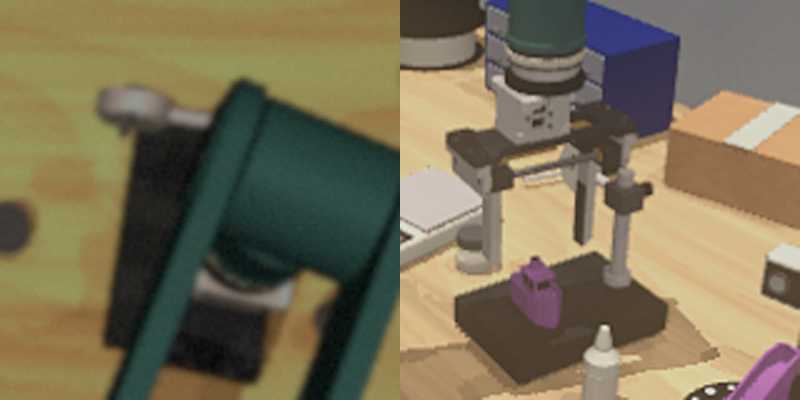

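The left half shows the arm over the plate and hides the boat. In the right half the rail of the gripper runs along the closing line and comes near the column's clamp block at (630,195), so I measure that block before going lower.

Run:
```python
from h import *
s=dict(np.load('side0.npz'));P=cloud(s)*1e3;t=dict(np.load('top0.npz'));Pt=cloud(t)*1e3
for n,Q in(('side',P),('top',Pt)):
    m=(abs(Q[...,0]-605)<35)&(abs(Q[...,1]+160)<32)&(Q[...,2]>60)&(Q[...,2]<185)
    q=Q[m]
    for z in range(60,190,10):
        w=q[(q[:,2]>=z)&(q[:,2]<z+10)]
        if len(w)>2: print(n,z,len(w),'x',np.percentile(w[:,0],[3,50,97]).round(),'y',np.percentile(w[:,1],[3,50,97]).round())
fs=lambda p:(np.array(p,float)+.5)/3.3-.5+np.array([265,155]);fb=lambda p:(np.array(p,float)+.5)/5-.5+np.array([345,115])
print('clamp low front corner side', [P[int(round(v)),int(round(u))].round() for u,v in fs([(392,95),(392,118),(412,128),(432,118),(412,100),(412,78)])])
print(onplane(t,fb([(200,180),(230,186),(262,184)]),.165)*1e3)
```

```text
side 60 20 x [600. 605. 612.] y [-175. -169. -159.]
side 70 20 x [601. 605. 612.] y [-174. -170. -162.]
side 80 21 x [602. 605. 615.] y [-174. -171. -162.]
side 90 24 x [601. 605. 614.] y [-174. -170. -160.]
side 100 23 x [601. 604. 614.] y [-174. -169. -160.]
side 110 20 x [601. 603. 614.] y [-175. -171. -164.]
side 120 13 x [602. 604. 622.] y [-178. -171. -161.]
side 130 42 x [594. 598. 619.] y [-183. -179. -153.]
side 140 79 x [593. 603. 639.] y [-183. -176. -131.]
side 150 91 x [593. 602. 633.] y [-183. -173. -149.]
side 160 23 x [600. 605. 612.] y [-174. -171. -162.]
side 170 24 x [601. 608. 617.] y [-174. -167. -159.]
top 60 6 x [601. 603. 609.] y [-167. -159. -154.]
top 70 6 x [602. 604. 611.] y [-170. -159. -155.]
top 80 6 x [600. 603. 605.] y [-166. -160. -156.]
top 90 4 x [601. 602. 604.] y [-162. -160. -158.]
top 100 3 x [601. 602. 602.] y [-166. -163. -161.]
top 130 8 x [594. 597. 605.] y [-165. -150. -145.]
top 140 35 x [594. 610. 633.] y [-175. -146. -129.]
top 150 123 x [594. 614. 638.] y [-179. -162. -131.]
top 160 55 x [595. 607. 624.] y [-179. -158. -147.]
top 170 43 x [602. 609. 617.] y [-171. -164. -155.]
clamp low front corner side [array([ 599., -152.,  157.]), array([ 597., -156.,  138.]), array([ 597., -180.,  140.]), array([ 616., -183.,  143.]), array([ 602., -173.,  158.]), array([ 607., -167.,  175.])]
[[ 597.13227691 -147.39819101  165.        ]
 [ 594.24418944 -162.21927014  165.        ]
 [ 595.38709525 -178.11822326  165.        ]]
```

The clamp's front stands at x≈593–597, z 133–160, only about 3 mm from the rail's end. I'll set the gripper 12 mm toward the robot and close in small steps, so the far finger draws the boat over.

```bash
python3 -m jog '[{"gripper":1,"slide":[-0.003,-0.03,0],"delta_rot":[0,0,0]},{"gripper":1,"slide":[-0.003,-0.057,0],"delta_rot":[0,0,0]},{"gripper":1,"slide":[-0.003,-0.057,0.08],"delta_rot":[0,0,0]},{"gripper":1,"slide":[-0.003,-0.057,0.18],"delta_rot":[0,0,0]},{"gripper":1,"slide":[-0.003,-0.057,0.25],"delta_rot":[0,0,0]},{"gripper":1,"slide":[-0.003,-0.057,0.27],"delta_rot":[0,0,0]},{"gripper":1,"slide":[-0.003,-0.057,0.27],"delta_rot":[0,0,0]},{"gripper":1,"slide":[-0.003,-0.057,0.27],"delta_rot":[0,0,0]}]' >/dev/null; python3 go.py 0.4915,-0.1448,0.062,-13.6
```

```text
t 10.37 p [ 0.4926 -0.1451  0.0708] psi -13.62 w 0.0939 gf 0.0 F [ 0.7 -0.6  0. ] q [-23.   5.  96.   0.  79.  -9.] tilt [ 0.0015 -0.0005]
0.4915,-0.1448,0.062,-13.6 slide [ 0.0002 -0.0056  0.0438] rotz -0.0002
```

```bash
python3 -m jog '[{"gripper":1,"slide":[0,-0.003,0.02],"delta_rot":[0,0,0]},{"gripper":1,"slide":[0,-0.003,0.038],"delta_rot":[0,0,0]},{"gripper":1,"slide":[0,-0.003,0.038],"delta_rot":[0,0,0]},{"gripper":0.8,"slide":[0,-0.003,0.038],"delta_rot":[0,0,0]},{"gripper":0.75,"slide":[0,-0.003,0.038],"delta_rot":[0,0,0]},{"gripper":0.7,"slide":[0,-0.003,0.038],"delta_rot":[0,0,0]},{"gripper":0.66,"slide":[0,-0.003,0.038],"delta_rot":[0,0,0]}]' 10 >/dev/null; python3 go.py 0.4915,-0.1448,0.062,-13.6
python3 -m jog '[{"gripper":0.62,"slide":[0,0,0],"delta_rot":[0,0,0]},{"gripper":0.59,"slide":[0,0,0],"delta_rot":[0,0,0]},{"gripper":0.56,"slide":[0,0,0],"delta_rot":[0,0,0]},{"gripper":0.53,"slide":[0,0,0],"delta_rot":[0,0,0]},{"gripper":0.5,"slide":[0,0,0],"delta_rot":[0,0,0]},{"gripper":0.47,"slide":[0,0,0],"delta_rot":[0,0,0]},{"gripper":0.44,"slide":[0,0,0],"delta_rot":[0,0,0]},{"gripper":0.41,"slide":[0,0,0],"delta_rot":[0,0,0]}]'  >/dev/null; python3 go.py
python3 -m jog '[{"gripper":0.38,"slide":[0,0,0],"delta_rot":[0,0,0]},{"gripper":0.34,"slide":[0,0,0],"delta_rot":[0,0,0]},{"gripper":0.3,"slide":[0,0,0],"delta_rot":[0,0,0]},{"gripper":0.25,"slide":[0,0,0],"delta_rot":[0,0,0]},{"gripper":0.2,"slide":[0,0,0],"delta_rot":[0,0,0]},{"gripper":0.2,"slide":[0,0,0],"delta_rot":[0,0,0]}]'  >/dev/null; python3 go.py
python3 - <<'E'
from h import *
b=cap('side')['pixels'][...,::-1]
cv2.imwrite('pics/b2.png',cv2.resize(b[140:270,310:440],(400,400),interpolation=cv2.INTER_CUBIC))
E
```

```text
t 10.95 p [ 0.4918 -0.1448  0.0622] psi -13.62 w 0.0709 gf 0.0 F [ 0.3 -0.6  0.1] q [-23.   5.  97.   0.  78.  -9.] tilt [ 0.0003 -0.    ]
0.4915,-0.1448,0.062,-13.6 slide [-0.0003 -0.0012  0.0012] rotz -0.0002
t 11.62 p [ 0.4917 -0.1448  0.0621] psi -13.62 w 0.0392 gf 0.2 F [ 0.3 -0.2 -0.3] q [-23.   5.  97.   0.  78.  -9.] tilt [0.0002 0.    ]
t 12.12 p [ 0.4916 -0.1448  0.0621] psi -13.62 w 0.0358 gf 10.0 F [ 0.1 -0.4 -0.1] q [-23.   5.  97.   0.  78.  -9.] tilt [0.0001 0.    ]
```

View pics/b2.png

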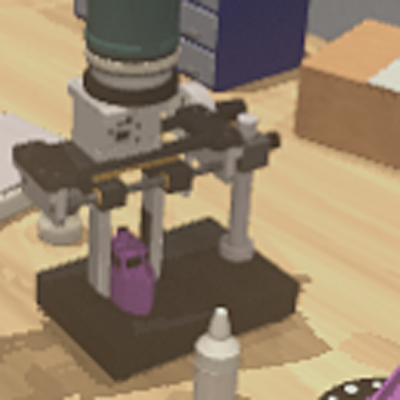

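The boat is held between the fingers (width 35.8 mm), upright at (130,280), with the rail clear of the clamp at (255,150). Next I lift it and carry it to the scale.

```bash
python3 -m jog '[{"gripper":0.2,"slide":[0,0,-0.03],"delta_rot":[0,0,0]},{"gripper":0.2,"slide":[0,0,-0.1],"delta_rot":[0,0,0]},{"gripper":0.2,"slide":[0,0,-0.22],"delta_rot":[0,0,0]},{"gripper":0.2,"slide":[0,0,-0.36],"delta_rot":[0,0,0]},{"gripper":0.2,"slide":[0,0,-0.48],"delta_rot":[0,0,0]},{"gripper":0.2,"slide":[0,0,-0.55],"delta_rot":[0,0,0]},{"gripper":0.2,"slide":[0,0,-0.55],"delta_rot":[0,0,0]}]' >/dev/null;  python3 go.py 0.5787,0.1319,0.17,-13.6
python3 -m jog '[{"gripper":0.2,"slide":[0.06,0,0],"delta_rot":[0,0,0]},{"gripper":0.2,"slide":[0.18,0.01,0],"delta_rot":[0,0,0]},{"gripper":0.2,"slide":[0.33,0.02,0],"delta_rot":[0,0,0]},{"gripper":0.2,"slide":[0.5,0.03,0],"delta_rot":[0,0,0]},{"gripper":0.2,"slide":[0.67,0.04,0],"delta_rot":[0,0,0]},{"gripper":0.2,"slide":[0.84,0.05,0],"delta_rot":[0,0,0]},{"gripper":0.2,"slide":[1,0.06,0],"delta_rot":[0,0,0]}]' >/dev/null
python3 -m jog '[{"gripper":0.2,"slide":[0.15,0.01,0],"delta_rot":[0,0,0]},{"gripper":0.2,"slide":[0.28,0.02,0],"delta_rot":[0,0,0]},{"gripper":0.2,"slide":[0.38,0.03,0],"delta_rot":[0,0,0]},{"gripper":0.2,"slide":[0.44,0.03,0],"delta_rot":[0,0,0]},{"gripper":0.2,"slide":[0.45,0.03,0],"delta_rot":[0,0,0]},{"gripper":0.2,"slide":[0.45,0.03,0],"delta_rot":[0,0,0]},{"gripper":0.2,"slide":[0.45,0.03,0],"delta_rot":[0,0,0]}]' >/dev/null; python3 go.py 0.5787,0.1319,0.059,-13.6
```

```text
t 12.75 p [ 0.4936 -0.1456  0.1768] psi -13.62 w 0.0358 gf 10.0 F [-0.3 -0.   0.2] q [-23.   1.  88.   0.  91.  -9.] tilt [ 0.0076 -0.0031]
0.5787,0.1319,0.17,-13.6 slide [1.4486 0.0867 0.0327] rotz -0.0002
t 13.92 p [0.5768 0.1321 0.1713] psi -13.65 w 0.0359 gf 10.0 F [-0.6  0.2 -0.2] q [ 7. 11. 77. -0. 92. 21.] tilt [-0.0016 -0.0008]
0.5787,0.1319,0.059,-13.6 slide [0.0018 0.0102 0.5616] rotz -0.0006
```

Run:
```python
from h import *
s=dict(np.load('side0.npz'));fs=lambda p:(np.array(p,float)+.5)/3.3-.5+np.array([265,155])
p=onplane(s,fs([(63,107),(150,154),(243,103)]),.037)*1e3;print(p.round(1),(p[0]+p[2])/2,np.linalg.norm(p[0]-p[1]),np.linalg.norm(p[1]-p[2]))
im=s['pixels'][...,::-1][170:225,265:350];im=cv2.convertScaleAbs(im,alpha=1.6,beta=-120)
cv2.imwrite('pics/pan.png',cv2.resize(im,None,fx=9,fy=9,interpolation=cv2.INTER_CUBIC))
```

```text
[[511.3 185.4  37. ]
 [520.   59.8  37. ]
 [649.9  80.2  37. ]] [580.63666151 132.77515908  37.        ] 125.92995423484588 131.5656737064298
```

View pics/pan.png

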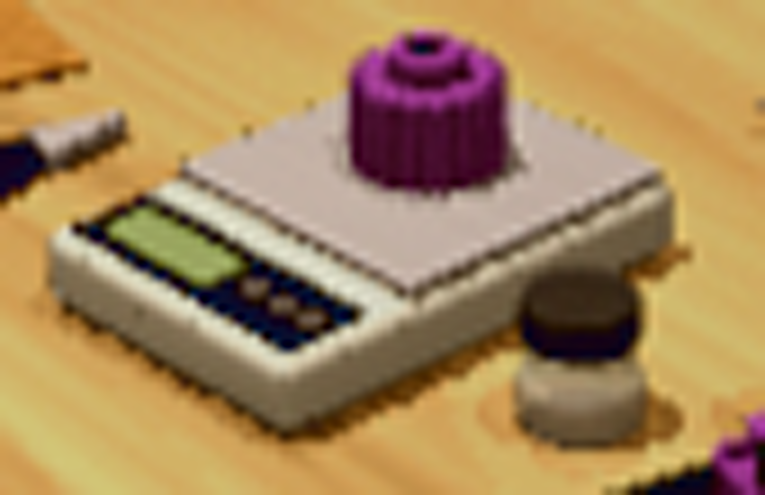

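The pan stands out clearly, with its corners at left (187,168), near (413,289) and right (663,177).

Run:
```python
from h import *
s=dict(np.load('side0.npz'));f=lambda p:(np.array(p,float)+.5)/9-.5+np.array([265,170])
p=onplane(s,f([(187,168),(413,289),(663,177)]),.037)*1e3;print(p.round(1),(p[0]+p[2])/2,np.linalg.norm(p[0]-p[1]),np.linalg.norm(p[1]-p[2]))
h=onplane(s,f([(425,45)]),.081)*1e3;print('gear hub by side',h)
```

```text
[[510.8 175.8  37. ]
 [519.5  57.5  37. ]
 [634.8  63.3  37. ]] [572.80342984 119.51712775  37.        ] 118.6046205238448 115.5199778235442
gear hub by side [[580.86961367 128.04271259  81.        ]]
```

```bash
python3 -m jog '[{"gripper":0.2,"slide":[-0.006,0.008,0.08],"delta_rot":[0,0,0]},{"gripper":0.2,"slide":[-0.006,0.008,0.2],"delta_rot":[0,0,0]},{"gripper":0.2,"slide":[-0.006,0.008,0.33],"delta_rot":[0,0,0]},{"gripper":0.2,"slide":[-0.006,0.008,0.43],"delta_rot":[0,0,0]},{"gripper":0.2,"slide":[-0.006,0.008,0.49],"delta_rot":[0,0,0]},{"gripper":0.2,"slide":[-0.006,0.008,0.51],"delta_rot":[0,0,0]},{"gripper":0.2,"slide":[-0.006,0.008,0.51],"delta_rot":[0,0,0]},{"gripper":0.2,"slide":[-0.006,0.008,0.51],"delta_rot":[0,0,0]}]' >/dev/null;python3 -m jog '[{"gripper":0.2,"slide":[0,0,0.01],"delta_rot":[0,0,0]},{"gripper":0.2,"slide":[0,0,0.01],"delta_rot":[0,0,0]},{"gripper":0.2,"slide":[0,0,0.01],"delta_rot":[0,0,0]},{"gripper":0.2,"slide":[0,0,0.01],"delta_rot":[0,0,0]}]' >/dev/null; python3 go.py 0.5782,0.1304,0.059,-13.6
```

```text
t 14.92 p [0.5791 0.1314 0.0689] psi -13.61 w 0.0362 gf 10.0 F [ 0.1 -0.5  0.1] q [ 7. 15. 85.  0. 80. 21.] tilt [0.0014 0.0002]
0.5782,0.1304,0.059,-13.6 slide [-0.0061 -0.0033  0.0495] rotz -0.0001
```

```bash
python3 -m jog '[{"gripper":0.2,"slide":[-0.005,-0.002,0.02],"delta_rot":[0,0,0]},{"gripper":0.2,"slide":[-0.005,-0.002,0.036],"delta_rot":[0,0,0]},{"gripper":0.2,"slide":[-0.005,-0.002,0.04],"delta_rot":[0,0,0]},{"gripper":0.2,"slide":[-0.005,-0.002,0.04],"delta_rot":[0,0,0]},{"gripper":0.2,"slide":[-0.005,-0.002,0.04],"delta_rot":[0,0,0]},{"gripper":0.2,"slide":[-0.005,-0.002,0.04],"delta_rot":[0,0,0]}]' >/dev/null; python3 go.py
for i in 1 2; do python3 -m jog '[{"gripper":0.2,"slide":[0,0,0.005],"delta_rot":[0,0,0]},{"gripper":0.2,"slide":[0,0,0.005],"delta_rot":[0,0,0]},{"gripper":0.2,"slide":[0,0,0.005],"delta_rot":[0,0,0]},{"gripper":0.2,"slide":[0,0,0.005],"delta_rot":[0,0,0]}]' >/dev/null; python3 go.py; done
```

```text
t 15.42 p [0.5781 0.1304 0.06  ] psi -13.62 w 0.0358 gf 10.0 F [-0.5  0.  -0.5] q [ 7. 15. 86.  0. 79. 21.] tilt [-0.      0.0001]
t 15.75 p [0.5781 0.1305 0.0591] psi -13.62 w 0.036 gf 10.0 F [-0.   0.  -0.2] q [ 7. 15. 86.  0. 79. 21.] tilt [0.0001 0.0001]
t 16.08 p [0.5781 0.1304 0.0591] psi -13.62 w 0.0359 gf 10.0 F [-3.1 -0.2  6.4] q [ 7. 15. 86.  0. 79. 21.] tilt [0.0005 0.0001]
```

```bash
python3 -m jog '[{"gripper":0.6,"slide":[0,0,0],"delta_rot":[0,0,0]},{"gripper":0.6,"slide":[0,0,0],"delta_rot":[0,0,0]},{"gripper":0.9,"slide":[0,0,0],"delta_rot":[0,0,0]},{"gripper":0.9,"slide":[0,0,0],"delta_rot":[0,0,0]},{"gripper":0.9,"slide":[0,0,0],"delta_rot":[0,0,0]},{"gripper":0.9,"slide":[0,0,-0.1],"delta_rot":[0,0,0]},{"gripper":0.9,"slide":[0,0,-0.3],"delta_rot":[0,0,0]},{"gripper":0.9,"slide":[0,0,-0.5],"delta_rot":[0,0,0]}]' >/dev/null
python3 -m jog '[{"gripper":1,"slide":[0,0,-0.2],"delta_rot":[0,0,0.07]},{"gripper":1,"slide":[0,0,-0.3],"delta_rot":[0,0,0.14]},{"gripper":1,"slide":[-0.1,0,-0.34],"delta_rot":[0,0,0.22]},{"gripper":1,"slide":[-0.28,0,-0.34],"delta_rot":[0,0,0.29]},{"gripper":1,"slide":[-0.48,0,-0.34],"delta_rot":[0,0,0.36]},{"gripper":1,"slide":[-0.68,0,-0.34],"delta_rot":[0,0,0.43]},{"gripper":1,"slide":[-0.88,0,-0.34],"delta_rot":[0,0,0.5]}]' >/dev/null; python3 go.py 0.5325,-0.402,0.23,-95
python3 - <<'E'
from meas import *
c=cap('side');cv2.imwrite('pics/s3.png',cv2.resize(c['pixels'][...,::-1][150:260,220:440],None,fx=3.6,fy=3.6,interpolation=cv2.INTER_CUBIC))
E
```

```text
t 17.33 p [ 0.536  -0.0419  0.2261] psi -58.87 w 0.0939 gf 0.0 F [ 1.6 -0.5 -0.3] q [-11.   3.  80.  -0.  97.  48.] tilt [ 0.0004 -0.0001]
0.5325,-0.402,0.23,-95 slide [-0.9456  1.5322 -0.0194] rotz 0.4014
```

View pics/s3.png

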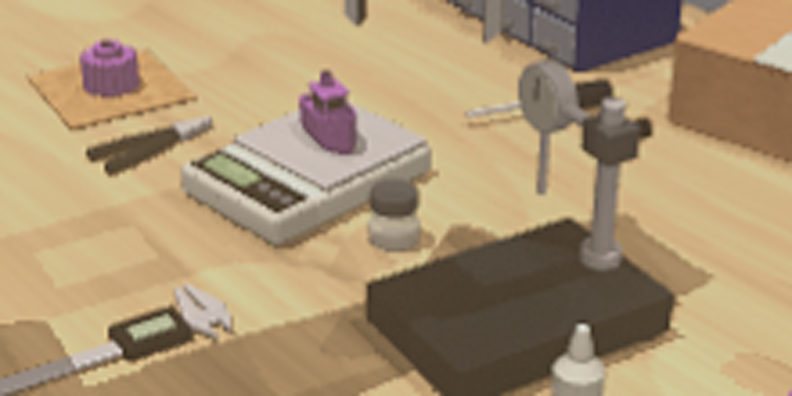

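The gear stands on the mat at (110,70), the boat stands upright on the pan at (330,115), and the plate is empty. Next is the shoe.

```bash
python3 -m jog '[{"gripper":1,"slide":[-0.09,0.15,-0.02],"delta_rot":[0,0,0]},{"gripper":1,"slide":[-0.19,0.31,-0.02],"delta_rot":[0,0,0]},{"gripper":1,"slide":[-0.29,0.47,-0.02],"delta_rot":[0,0,0]},{"gripper":1,"slide":[-0.39,0.63,-0.02],"delta_rot":[0,0,0]},{"gripper":1,"slide":[-0.49,0.79,-0.02],"delta_rot":[0,0,0]}]' >/dev/null;python3 -m jog '[{"gripper":1,"slide":[-0.09,0.15,0],"delta_rot":[0,0,0.07]},{"gripper":1,"slide":[-0.19,0.31,0],"delta_rot":[0,0,0.14]},{"gripper":1,"slide":[-0.29,0.47,0],"delta_rot":[0,0,0.22]},{"gripper":1,"slide":[-0.38,0.62,0],"delta_rot":[0,0,0.29]},{"gripper":1,"slide":[-0.44,0.72,0],"delta_rot":[0,0,0.36]},{"gripper":1,"slide":[-0.455,0.74,0],"delta_rot":[0,0,0.4]},{"gripper":1,"slide":[-0.455,0.74,0],"delta_rot":[0,0,0.4]},{"gripper":1,"slide":[-0.455,0.74,0],"delta_rot":[0,0,0.4]}]' >/dev/null; python3 go.py 0.5325,-0.402,0.064,-95
```

```text
t 18.47 p [ 0.5346 -0.4003  0.2294] psi -94.53 w 0.094 gf 0.0 F [ 0.1 -0.3  0.2] q [-42.  20.  59.   0. 100.  53.] tilt [-0.0005  0.0012]
0.5325,-0.402,0.064,-95 slide [-0.0092  0.0104  0.827 ] rotz 0.0052
```

```bash
python3 -m jog '[{"gripper":1,"slide":[-0.009,0.01,0.1],"delta_rot":[0,0,0.005]},{"gripper":1,"slide":[-0.009,0.01,0.25],"delta_rot":[0,0,0.005]},{"gripper":1,"slide":[-0.009,0.01,0.43],"delta_rot":[0,0,0.005]},{"gripper":1,"slide":[-0.009,0.01,0.6],"delta_rot":[0,0,0.005]},{"gripper":1,"slide":[-0.009,0.01,0.72],"delta_rot":[0,0,0.005]},{"gripper":1,"slide":[-0.009,0.01,0.78],"delta_rot":[0,0,0.005]},{"gripper":1,"slide":[-0.009,0.01,0.78],"delta_rot":[0,0,0.005]},{"gripper":1,"slide":[-0.009,0.01,0.78],"delta_rot":[0,0,0.005]}]' >/dev/null;python3 -m jog '[{"gripper":0.8,"slide":[0,0,0.02],"delta_rot":[0,0,0]},{"gripper":0.7,"slide":[0,0,0.02],"delta_rot":[0,0,0]},{"gripper":0.6,"slide":[0,0,0.02],"delta_rot":[0,0,0]},{"gripper":0.6,"slide":[0,0,0.02],"delta_rot":[0,0,0]}]' >/dev/null; python3 go.py 0.5325,-0.402,0.064,-95
```

```text
t 19.47 p [ 0.5332 -0.4027  0.0717] psi -95.07 w 0.0708 gf 0.0 F [-1.4  0.5 -0.9] q [-42.  24.  73.   0.  83.  53.] tilt [ 0.002  -0.0017]
0.5325,-0.402,0.064,-95 slide [-0.0041 -0.0031  0.0383] rotz -0.0007
```

```bash
python3 -m jog '[{"gripper":0.6,"slide":[-0.002,-0.001,0.02],"delta_rot":[0,0,0]},{"gripper":0.57,"slide":[-0.002,-0.001,0.034],"delta_rot":[0,0,0]},{"gripper":0.54,"slide":[-0.002,-0.001,0.034],"delta_rot":[0,0,0]},{"gripper":0.5,"slide":[-0.002,-0.001,0.034],"delta_rot":[0,0,0]},{"gripper":0.47,"slide":[-0.002,-0.001,0.034],"delta_rot":[0,0,0]},{"gripper":0.44,"slide":[-0.002,-0.001,0.034],"delta_rot":[0,0,0]},{"gripper":0.41,"slide":[-0.002,-0.001,0.034],"delta_rot":[0,0,0]},{"gripper":0.38,"slide":[-0.002,-0.001,0.034],"delta_rot":[0,0,0]}]' 8 >/dev/null; python3 go.py 0.5325,-0.402,0.064,-95
python3 -m jog '[{"gripper":0.36,"slide":[0,0,0],"delta_rot":[0,0,0]},{"gripper":0.34,"slide":[0,0,0],"delta_rot":[0,0,0]},{"gripper":0.32,"slide":[0,0,0],"delta_rot":[0,0,0]},{"gripper":0.29,"slide":[0,0,0],"delta_rot":[0,0,0]},{"gripper":0.25,"slide":[0,0,0],"delta_rot":[0,0,0]},{"gripper":0.2,"slide":[0,0,0],"delta_rot":[0,0,0]},{"gripper":0.15,"slide":[0,0,0],"delta_rot":[0,0,0]},{"gripper":0.15,"slide":[0,0,0],"delta_rot":[0,0,0]}]' >/dev/null; python3 go.py
```

```text
t 20.13 p [ 0.5323 -0.4019  0.0633] psi -95.07 w 0.0364 gf 0.0 F [ 0.  -0.5  0.4] q [-42.  24.  74.   0.  82.  53.] tilt [ 0.0002 -0.0001]
0.5325,-0.402,0.064,-95 slide [ 0.001   0.0002 -0.0033] rotz -0.0008
t 20.8 p [ 0.5323 -0.4019  0.0633] psi -95.07 w 0.0279 gf 8.1 F [-0.6 -0.  -0.5] q [-42.  24.  74.   0.  82.  53.] tilt [0.0001 0.0001]
```

```bash
python3 -m jog '[{"gripper":0.15,"slide":[0,0,-0.03],"delta_rot":[0,0,0]},{"gripper":0.15,"slide":[0,0,-0.1],"delta_rot":[0,0,0]},{"gripper":0.15,"slide":[0,0,-0.22],"delta_rot":[0,0,0]},{"gripper":0.15,"slide":[0,0,-0.37],"delta_rot":[0,0,0]},{"gripper":0.15,"slide":[0,0,-0.52],"delta_rot":[0,0,0]},{"gripper":0.15,"slide":[0,0,-0.62],"delta_rot":[0,0,0]},{"gripper":0.15,"slide":[0,0,-0.65],"delta_rot":[0,0,0]},{"gripper":0.15,"slide":[0,0,-0.65],"delta_rot":[0,0,0]}]' >/dev/null;  python3 go.py 0.511,-0.1483,0.19,-99
python3 -m jog '[{"gripper":0.15,"slide":[0,-0.05,0],"delta_rot":[0,0,0]},{"gripper":0.15,"slide":[-0.02,-0.15,0],"delta_rot":[0,0,0.01]},{"gripper":0.15,"slide":[-0.05,-0.28,0],"delta_rot":[0,0,0.02]},{"gripper":0.15,"slide":[-0.08,-0.43,0],"delta_rot":[0,0,0.03]},{"gripper":0.15,"slide":[-0.1,-0.58,0],"delta_rot":[0,0,0.04]},{"gripper":0.15,"slide":[-0.12,-0.73,0],"delta_rot":[0,0,0.044]},{"gripper":0.15,"slide":[-0.15,-0.86,0],"delta_rot":[0,0,0.044]},{"gripper":0.15,"slide":[-0.17,-0.95,0],"delta_rot":[0,0,0.044]}]' >/dev/null
python3 -m jog '[{"gripper":0.15,"slide":[-0.01,-0.1,0],"delta_rot":[0,0,0]},{"gripper":0.15,"slide":[-0.02,-0.2,0],"delta_rot":[0,0,0]},{"gripper":0.15,"slide":[-0.02,-0.27,0],"delta_rot":[0,0,0]},{"gripper":0.15,"slide":[-0.02,-0.29,0],"delta_rot":[0,0,0]},{"gripper":0.15,"slide":[-0.02,-0.29,0],"delta_rot":[0,0,0]},{"gripper":0.15,"slide":[-0.02,-0.29,0],"delta_rot":[0,0,0]},{"gripper":0.15,"slide":[-0.02,-0.29,0],"delta_rot":[0,0,0]}]' >/dev/null; python3 go.py 0.511,-0.1483,0.0693,-99
```

```text
t 21.47 p [ 0.5331 -0.4027  0.1964] psi -95.07 w 0.0279 gf 8.1 F [0.3 0.4 0.3] q [-42.  20.  63.   0.  96.  53.] tilt [ 0.0042 -0.0036]
0.511,-0.1483,0.19,-99 slide [-0.2227 -1.2572  0.027 ] rotz 0.0437
t 22.72 p [ 0.5199 -0.1523  0.1923] psi -99.07 w 0.0279 gf 8.1 F [ 0.7 -0.2 -1. ] q [-22.   4.  83.  -0.  93.  77.] tilt [-0.0016  0.0003]
0.511,-0.1483,0.0693,-99 slide [-0.0458 -0.0125  0.615 ] rotz -0.0008
```

```bash
python3 -m jog '[{"gripper":0.15,"slide":[-0.03,-0.01,0.08],"delta_rot":[0,0,0]},{"gripper":0.15,"slide":[-0.046,-0.012,0.2],"delta_rot":[0,0,0]},{"gripper":0.15,"slide":[-0.046,-0.012,0.34],"delta_rot":[0,0,0]},{"gripper":0.15,"slide":[-0.046,-0.012,0.46],"delta_rot":[0,0,0]},{"gripper":0.15,"slide":[-0.046,-0.012,0.54],"delta_rot":[0,0,0]},{"gripper":0.15,"slide":[-0.046,-0.012,0.57],"delta_rot":[0,0,0]},{"gripper":0.15,"slide":[-0.046,-0.012,0.57],"delta_rot":[0,0,0]},{"gripper":0.15,"slide":[-0.046,-0.012,0.57],"delta_rot":[0,0,0]}]' >/dev/null; python3 -m jog '[{"gripper":0.15,"slide":[0,0,0],"delta_rot":[0,0,0]},{"gripper":0.15,"slide":[0,0,0],"delta_rot":[0,0,0]},{"gripper":0.15,"slide":[0,0,0],"delta_rot":[0,0,0]}]' >/dev/null; python3 go.py 0.511,-0.1483,0.0693,-99
python3 - <<'E'
from meas import *
c=cap('side');cv2.imwrite('pics/s4.png',cv2.resize(c['pixels'][...,::-1][130:270,310:450],None,fx=4,fy=4,interpolation=cv2.INTER_CUBIC))
E
```

```text
t 23.63 p [ 0.5125 -0.1483  0.0807] psi -99.03 w 0.028 gf 8.1 F [ 0.1 -0.6  0. ] q [-22.   7.  93.   0.  80.  77.] tilt [ 0.0026 -0.001 ]
0.511,-0.1483,0.0693,-99 slide [-0.0075  0.0011  0.0572] rotz -0.0004
```

View pics/s4.png

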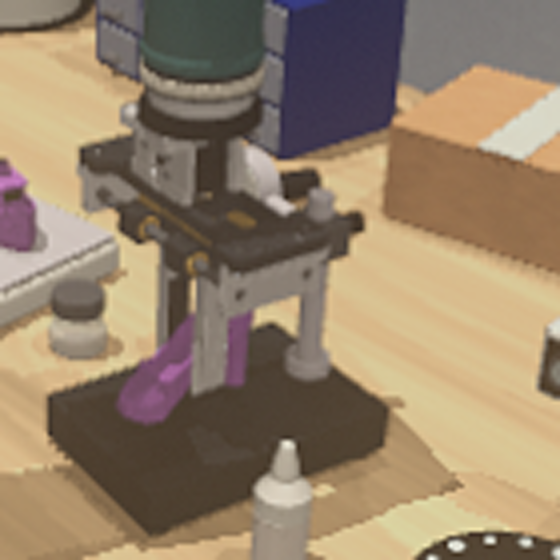

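The shoe hangs level, about 10 mm above the plate, toe at (150,400) and heel at (237,370), with the rail clear of the column. I set it down now.

```bash
python3 -m jog '[{"gripper":0.15,"slide":[-0.005,0,0.015],"delta_rot":[0,0,0]},{"gripper":0.15,"slide":[-0.005,0,0.03],"delta_rot":[0,0,0]},{"gripper":0.15,"slide":[-0.005,0,0.042],"delta_rot":[0,0,0]},{"gripper":0.15,"slide":[-0.005,0,0.044],"delta_rot":[0,0,0]},{"gripper":0.15,"slide":[-0.005,0,0.044],"delta_rot":[0,0,0]},{"gripper":0.15,"slide":[-0.005,0,0.044],"delta_rot":[0,0,0]},{"gripper":0.15,"slide":[-0.005,0,0.044],"delta_rot":[0,0,0]}]' >/dev/null; python3 go.py
for i in 1 2; do python3 -m jog '[{"gripper":0.15,"slide":[0,0,0.005],"delta_rot":[0,0,0]},{"gripper":0.15,"slide":[0,0,0.005],"delta_rot":[0,0,0]},{"gripper":0.15,"slide":[0,0,0.005],"delta_rot":[0,0,0]},{"gripper":0.15,"slide":[0,0,0.005],"delta_rot":[0,0,0]}]' >/dev/null; python3 go.py; done
```

```text
t 24.27 p [ 0.5107 -0.1477  0.0705] psi -99.03 w 0.0281 gf 8.1 F [ 0.8  0.6 -0.2] q [-22.   7.  94.   0.  79.  77.] tilt [0.0001 0.0001]
t 24.6 p [ 0.5106 -0.1478  0.0695] psi -99.03 w 0.0282 gf 8.1 F [-0.2  1.1  0.4] q [-22.   7.  94.   0.  79.  77.] tilt [0.     0.0001]
t 24.93 p [ 0.5108 -0.1478  0.0692] psi -99.03 w 0.0279 gf 8.1 F [-2.   0.7  5.2] q [-22.   7.  94.   0.  79.  77.] tilt [ 0.0007 -0.0002]
```

```bash
python3 -m jog '[{"gripper":0.5,"slide":[0,0,0],"delta_rot":[0,0,0]},{"gripper":0.5,"slide":[0,0,0],"delta_rot":[0,0,0]},{"gripper":0.9,"slide":[0,0,0],"delta_rot":[0,0,0]},{"gripper":0.9,"slide":[0,0,0],"delta_rot":[0,0,0]},{"gripper":0.9,"slide":[0,0,0],"delta_rot":[0,0,0]},{"gripper":0.9,"slide":[0,0,-0.1],"delta_rot":[0,0,0]},{"gripper":0.9,"slide":[0,0,-0.3],"delta_rot":[0,0,0]},{"gripper":0.9,"slide":[0,0,-0.5],"delta_rot":[0,0,0]}]' >/dev/null
python3 -m jog '[{"gripper":1,"slide":[0,0,-0.2],"delta_rot":[0,0,-0.05]},{"gripper":1,"slide":[0,0,-0.3],"delta_rot":[0,0,-0.1]},{"gripper":1,"slide":[0,-0.1,-0.3],"delta_rot":[0,0,-0.15]},{"gripper":1,"slide":[0,-0.28,-0.3],"delta_rot":[0,0,-0.156]},{"gripper":1,"slide":[0,-0.48,-0.3],"delta_rot":[0,0,-0.156]},{"gripper":1,"slide":[0,-0.68,-0.3],"delta_rot":[0,0,-0.156]},{"gripper":1,"slide":[0,-0.88,-0.3],"delta_rot":[0,0,-0.156]}]' >/dev/null; python3 go.py 0.5135,0.4015,0.22,-85
```

```text
t 26.18 p [0.5383 0.0275 0.2285] psi -85.05 w 0.0937 gf 0.0 F [ 0.6 -0.  -0.6] q [-3.  4. 79.  0. 97. 82.] tilt [0.0004 0.0001]
0.5135,0.4015,0.22,-85 slide [ 0.0381 -1.8735  0.0424] rotz -0.0005
```

```bash
python3 -m jog '[{"gripper":1,"slide":[0,-0.19,0],"delta_rot":[0,0,0]},{"gripper":1,"slide":[0.01,-0.38,0],"delta_rot":[0,0,0]},{"gripper":1,"slide":[0.01,-0.57,0],"delta_rot":[0,0,0]},{"gripper":1,"slide":[0.02,-0.76,0],"delta_rot":[0,0,0]},{"gripper":1,"slide":[0.02,-0.95,0],"delta_rot":[0,0,0]}]' >/dev/null
python3 -m jog '[{"gripper":1,"slide":[0,-0.19,0],"delta_rot":[0,0,0]},{"gripper":1,"slide":[0.01,-0.38,0],"delta_rot":[0,0,0]},{"gripper":1,"slide":[0.02,-0.57,0.03],"delta_rot":[0,0,0]},{"gripper":1,"slide":[0.02,-0.74,0.03],"delta_rot":[0,0,0]},{"gripper":1,"slide":[0.02,-0.84,0.03],"delta_rot":[0,0,0]},{"gripper":1,"slide":[0.02,-0.86,0.03],"delta_rot":[0,0,0]},{"gripper":1,"slide":[0.02,-0.86,0.03],"delta_rot":[0,0,0]},{"gripper":1,"slide":[0.02,-0.86,0.03],"delta_rot":[0,0,0]}]' >/dev/null; python3 go.py 0.5135,0.4015,0.0285,-85
```

```text
t 27.27 p [0.5148 0.3866 0.2223] psi -85.01 w 0.094 gf 0.0 F [-0.2 -0.3 -0. ] q [ 32.  17.  64.  -0.  99. 117.] tilt [-0.0001 -0.001 ]
0.5135,0.4015,0.0285,-85 slide [ 2.000e-04 -7.590e-02  9.689e-01] rotz -0.0001
```

```bash
python3 -m jog '[{"gripper":1,"slide":[0,-0.05,0.05],"delta_rot":[0,0,0]},{"gripper":1,"slide":[0,-0.076,0.2],"delta_rot":[0,0,0]},{"gripper":1,"slide":[0,-0.076,0.4],"delta_rot":[0,0,0]},{"gripper":1,"slide":[0,-0.076,0.6],"delta_rot":[0,0,0]},{"gripper":1,"slide":[0,-0.076,0.75],"delta_rot":[0,0,0]},{"gripper":1,"slide":[0,-0.076,0.82],"delta_rot":[0,0,0]},{"gripper":1,"slide":[0,-0.076,0.82],"delta_rot":[0,0,0]},{"gripper":1,"slide":[0,-0.076,0.82],"delta_rot":[0,0,0]}]' >/dev/null; python3 go.py 0.5135,0.4015,0.0285,-85
python3 -m jog '[{"gripper":1,"slide":[0,0,0.05],"delta_rot":[0,0,0]},{"gripper":1,"slide":[0,0,0.1],"delta_rot":[0,0,0]},{"gripper":1,"slide":[0,0,0.12],"delta_rot":[0,0,0]},{"gripper":1,"slide":[0,0,0.12],"delta_rot":[0,0,0]},{"gripper":1,"slide":[0,0,0.12],"delta_rot":[0,0,0]},{"gripper":1,"slide":[0,0,0.12],"delta_rot":[0,0,0]}]' >/dev/null; python3 go.py 0.5135,0.4015,0.0285,-85
```

```text
t 27.93 p [0.5131 0.4013 0.0573] psi -85.08 w 0.094 gf 0.0 F [-0.2  0.1  0.3] q [ 33.  22.  76.  -0.  81. 118.] tilt [-0.0019 -0.0013]
0.5135,0.4015,0.0285,-85 slide [ 0.0026 -0.001   0.1442] rotz -0.0009
t 28.43 p [0.5136 0.4028 0.0351] psi -84.99 w 0.0942 gf 0.0 F [-0.5  0.8 -0.3] q [ 33.  24.  78.   0.  79. 118.] tilt [0.0009 0.0006]
0.5135,0.4015,0.0285,-85 slide [-0.001   0.0063  0.0329] rotz 0.0001
```

```bash
python3 -m jog '[{"gripper":1,"slide":[0,0.004,0.025],"delta_rot":[0,0,0]},{"gripper":1,"slide":[0,0.004,0.025],"delta_rot":[0,0,0]},{"gripper":0.8,"slide":[0,0.004,0.025],"delta_rot":[0,0,0]},{"gripper":0.7,"slide":[0,0.004,0.025],"delta_rot":[0,0,0]},{"gripper":0.65,"slide":[0,0.004,0.025],"delta_rot":[0,0,0]},{"gripper":0.6,"slide":[0,0.004,0.025],"delta_rot":[0,0,0]},{"gripper":0.5,"slide":[0,0.004,0.025],"delta_rot":[0,0,0]},{"gripper":0.4,"slide":[0,0.004,0.025],"delta_rot":[0,0,0]}]' 15 >/dev/null; python3 -m jog '[{"gripper":0.4,"slide":[0,0,0],"delta_rot":[0,0,0]},{"gripper":0.4,"slide":[0,0,0],"delta_rot":[0,0,0]},{"gripper":0.4,"slide":[0,0,0],"delta_rot":[0,0,0]},{"gripper":0.4,"slide":[0,0,0],"delta_rot":[0,0,0]},{"gripper":0.4,"slide":[0,0,0],"delta_rot":[0,0,0]}]' >/dev/null; python3 go.py
python3 -m jog '[{"gripper":0.4,"slide":[0,0,-0.03],"delta_rot":[0,0,0]},{"gripper":0.4,"slide":[0,0,-0.1],"delta_rot":[0,0,0]},{"gripper":0.4,"slide":[0,0,-0.22],"delta_rot":[0,0,0]},{"gripper":0.4,"slide":[0,0,-0.37],"delta_rot":[0,0,0]},{"gripper":0.4,"slide":[0,0,-0.54],"delta_rot":[0,0,0]},{"gripper":0.4,"slide":[0,0,-0.72],"delta_rot":[0,0,0]},{"gripper":0.4,"slide":[0,0,-0.86],"delta_rot":[0,0,0]},{"gripper":0.4,"slide":[0,0,-0.92],"delta_rot":[0,0,0]}]' >/dev/null; python3 go.py 0.53,-0.4028,0.22,-85
```

```text
t 29.52 p [0.5134 0.4018 0.0296] psi -84.99 w 0.0558 gf 15.0 F [-0.2 -0.5  1.1] q [ 33.  24.  78.  -0.  78. 118.] tilt [0.0001 0.0001]
t 30.18 p [0.5147 0.4027 0.2199] psi -84.99 w 0.0557 gf 15.0 F [ 0.   0.8 -0.1] q [ 33.  18.  64.   0.  98. 118.] tilt [0.0077 0.0051]
0.53,-0.4028,0.22,-85 slide [-0.2759  4.0187 -0.0205] rotz 0.0002
```

```bash
python3 -m jog '[{"gripper":0.4,"slide":[0,0.05,0],"delta_rot":[0,0,0]},{"gripper":0.4,"slide":[-0.01,0.15,0],"delta_rot":[0,0,0]},{"gripper":0.4,"slide":[-0.02,0.29,0],"delta_rot":[0,0,0]},{"gripper":0.4,"slide":[-0.03,0.45,0],"delta_rot":[0,0,0]},{"gripper":0.4,"slide":[-0.04,0.62,0],"delta_rot":[0,0,0]},{"gripper":0.4,"slide":[-0.05,0.79,0],"delta_rot":[0,0,0]},{"gripper":0.4,"slide":[-0.07,0.96,0],"delta_rot":[0,0,0]}]' >/dev/null
python3 -m jog '[{"gripper":0.4,"slide":[-0.01,0.17,0],"delta_rot":[0,0,0]},{"gripper":0.4,"slide":[-0.02,0.34,0],"delta_rot":[0,0,0]},{"gripper":0.4,"slide":[-0.03,0.5,0],"delta_rot":[0,0,0]},{"gripper":0.4,"slide":[-0.04,0.66,0],"delta_rot":[0,0,0]},{"gripper":0.4,"slide":[-0.05,0.83,0],"delta_rot":[0,0,0]},{"gripper":0.4,"slide":[-0.07,1,0],"delta_rot":[0,0,0]}]' >/dev/null
python3 -m jog '[{"gripper":0.4,"slide":[-0.01,0.17,0],"delta_rot":[0,0,0]},{"gripper":0.4,"slide":[-0.02,0.34,0],"delta_rot":[0,0,0]},{"gripper":0.4,"slide":[-0.03,0.5,0],"delta_rot":[0,0,0]},{"gripper":0.4,"slide":[-0.04,0.66,0],"delta_rot":[0,0,0]},{"gripper":0.4,"slide":[-0.05,0.83,0],"delta_rot":[0,0,0]},{"gripper":0.4,"slide":[-0.07,1,0],"delta_rot":[0,0,0]}]' >/dev/null
python3 -m jog '[{"gripper":0.4,"slide":[-0.01,0.17,0],"delta_rot":[0,0,0]},{"gripper":0.4,"slide":[-0.02,0.34,0],"delta_rot":[0,0,0]},{"gripper":0.4,"slide":[-0.03,0.5,0],"delta_rot":[0,0,0]},{"gripper":0.4,"slide":[-0.04,0.65,0],"delta_rot":[0,0,0]},{"gripper":0.4,"slide":[-0.05,0.78,0],"delta_rot":[0,0,0]},{"gripper":0.4,"slide":[-0.06,0.86,0],"delta_rot":[0,0,0]},{"gripper":0.4,"slide":[-0.06,0.9,0],"delta_rot":[0,0,0]},{"gripper":0.4,"slide":[-0.06,0.9,0],"delta_rot":[0,0,0]}]' >/dev/null; python3 go.py 0.53,-0.4028,0.0576,-85
```

```text
t 32.43 p [ 0.5259 -0.373   0.2111] psi -85.11 w 0.0557 gf 15.0 F [-0.4  0.3 -2.4] q [-40.  17.  65.  -0.  98.  45.] tilt [-0.0029  0.0024]
0.53,-0.4028,0.0576,-85 slide [0.0096 0.1524 0.767 ] rotz -0.0012
```

```bash
python3 -m jog '[{"gripper":0.4,"slide":[0.005,0.08,0],"delta_rot":[0,0,0]},{"gripper":0.4,"slide":[0.005,0.14,0],"delta_rot":[0,0,0]},{"gripper":0.4,"slide":[0.005,0.15,0],"delta_rot":[0,0,0]},{"gripper":0.4,"slide":[0.005,0.15,0.05],"delta_rot":[0,0,0]},{"gripper":0.4,"slide":[0.005,0.15,0.17],"delta_rot":[0,0,0]},{"gripper":0.4,"slide":[0.005,0.15,0.32],"delta_rot":[0,0,0]},{"gripper":0.4,"slide":[0.005,0.15,0.43],"delta_rot":[0,0,0]},{"gripper":0.4,"slide":[0.005,0.15,0.5],"delta_rot":[0,0,0]}]' >/dev/null
python3 -m jog '[{"gripper":0.4,"slide":[0,0,0.05],"delta_rot":[0,0,0]},{"gripper":0.4,"slide":[0,0,0.12],"delta_rot":[0,0,0]},{"gripper":0.4,"slide":[0,0,0.18],"delta_rot":[0,0,0]},{"gripper":0.4,"slide":[0,0,0.2],"delta_rot":[0,0,0]},{"gripper":0.4,"slide":[0,0,0.2],"delta_rot":[0,0,0]},{"gripper":0.4,"slide":[0,0,0.2],"delta_rot":[0,0,0]},{"gripper":0.4,"slide":[0,0,0.2],"delta_rot":[0,0,0]}]' >/dev/null; python3 go.py 0.53,-0.4028,0.0576,-85
```

```text
t 33.68 p [ 0.5312 -0.4023  0.0748] psi -84.98 w 0.0559 gf 15.0 F [ 0.5 -0.9 -1.1] q [-42.  23.  73.   0.  83.  43.] tilt [ 0.0017 -0.0014]
0.53,-0.4028,0.0576,-85 slide [-0.0063  0.0021  0.0859] rotz 0.0002
```

```bash
python3 -m jog '[{"gripper":0.4,"slide":[-0.003,0.003,0.03],"delta_rot":[0,0,0]},{"gripper":0.4,"slide":[-0.003,0.003,0.055],"delta_rot":[0,0,0]},{"gripper":0.4,"slide":[-0.003,0.003,0.07],"delta_rot":[0,0,0]},{"gripper":0.4,"slide":[-0.003,0.003,0.073],"delta_rot":[0,0,0]},{"gripper":0.4,"slide":[-0.003,0.003,0.073],"delta_rot":[0,0,0]},{"gripper":0.4,"slide":[-0.003,0.003,0.073],"delta_rot":[0,0,0]},{"gripper":0.4,"slide":[-0.003,0.003,0.073],"delta_rot":[0,0,0]}]' >/dev/null; python3 go.py 0.53,-0.4028,0.0576,-85
for i in 1 2; do python3 -m jog '[{"gripper":0.4,"slide":[0,0,0.005],"delta_rot":[0,0,0]},{"gripper":0.4,"slide":[0,0,0.005],"delta_rot":[0,0,0]},{"gripper":0.4,"slide":[0,0,0.005],"delta_rot":[0,0,0]},{"gripper":0.4,"slide":[0,0,0.005],"delta_rot":[0,0,0]}]' >/dev/null; python3 go.py; done
```

```text
t 34.27 p [ 0.5302 -0.4026  0.059 ] psi -84.99 w 0.0556 gf 15.0 F [-0.1  0.4 -0.1] q [-42.  24.  74.   0.  82.  43.] tilt [ 0.0004 -0.0002]
0.53,-0.4028,0.0576,-85 slide [-0.001   0.001   0.0072] rotz 0.0001
t 34.6 p [ 0.5301 -0.4025  0.0579] psi -84.99 w 0.0559 gf 15.0 F [ 0.6 -0.7 -1.2] q [-42.  24.  74.   0.  82.  43.] tilt [0.0001 0.    ]
t 34.93 p [ 0.5302 -0.4026  0.0576] psi -84.99 w 0.0558 gf 15.0 F [-0.6  0.3  4. ] q [-42.  24.  74.   0.  82.  43.] tilt [ 0.0006 -0.0004]
```

Contact again. I release, rise, and retreat toward the robot for a clear view.

```bash
python3 -m jog '[{"gripper":0.8,"slide":[0,0,0],"delta_rot":[0,0,0]},{"gripper":0.8,"slide":[0,0,0],"delta_rot":[0,0,0]},{"gripper":1,"slide":[0,0,0],"delta_rot":[0,0,0]},{"gripper":1,"slide":[0,0,0],"delta_rot":[0,0,0]},{"gripper":1,"slide":[0,0,0],"delta_rot":[0,0,0]},{"gripper":1,"slide":[0,0,-0.1],"delta_rot":[0,0,0]},{"gripper":1,"slide":[0,0,-0.3],"delta_rot":[0,0,0]},{"gripper":1,"slide":[0,0,-0.5],"delta_rot":[0,0,0]}]' >/dev/null
python3 -m jog '[{"gripper":1,"slide":[0,0,-0.2],"delta_rot":[0,0,0]},{"gripper":1,"slide":[-0.1,0.05,-0.34],"delta_rot":[0,0,0]},{"gripper":1,"slide":[-0.28,0.1,-0.34],"delta_rot":[0,0,0]},{"gripper":1,"slide":[-0.46,0.15,-0.34],"delta_rot":[0,0,0]},{"gripper":1,"slide":[-0.64,0.2,-0.34],"delta_rot":[0,0,0]},{"gripper":1,"slide":[-0.82,0.25,-0.34],"delta_rot":[0,0,0]},{"gripper":1,"slide":[-0.98,0.3,-0.34],"delta_rot":[0,0,0]},{"gripper":1,"slide":[-0.98,0.3,-0.34],"delta_rot":[0,0,0]}]' >/dev/null;python3 go.py
python3 - <<'E'
from meas import *
t=cap('top');s=cap('side')
for n,c in(('top1',t),('side1',s)): np.savez(n+'.npz',**c)
a=cv2.resize(t['pixels'][...,::-1][110:230,250:510],(780,360),interpolation=cv2.INTER_CUBIC)
b=cv2.resize(s['pixels'][...,::-1][150:320,230:520],(400,234))
cv2.imwrite('pics/f.png',a)
cv2.imwrite('pics/fs.png',cv2.resize(s['pixels'][...,::-1][150:320,230:520],None,fx=2.7,fy=2.7,interpolation=cv2.INTER_CUBIC))
for m,ce in seg(t):
    for z in(.07,.074):
        k=silh(t,m,z);M=cv2.moments(k);print(ce.round(1),z,np.round(cv2.minEnclosingCircle(k)[0]),'rect',np.round(cv2.minAreaRect(k)[0]),np.round(cv2.minAreaRect(k)[1]),'cent',np.round([M['m10']/M['m00'],M['m01']/M['m00']],1))
    q=cloud(t)[cv2.erode(m,np.ones((3,3)))>0]*1e3;q=q[q[:,2]>30];print('  cloud',q.mean(0).round(1),q[:,:2].min(0).round(),q[:,:2].max(0).round())
E
```

```text
t 36.27 p [ 0.3348 -0.4817  0.2251] psi -85.38 w 0.0941 gf 0.0 F [0.7 0.  0.2] q [-61.  10.  73.  -0.  97.  25.] tilt [-0.0027 -0.0017]
[276.4 165.3] 0.07 [576. 125.] rect [576. 125.] [73. 38.] cent [576.2 126.8]
[276.4 165.3] 0.074 [575. 124.] rect [575. 124.] [73. 38.] cent [575.5 126.5]
  cloud [574.4 126.   79.9] [367.  22.] [595. 158.]
[380.3 190.6] 0.07 [ 510. -151.] rect [ 510. -151.] [ 40. 112.] cent [ 510.  -149.9]
[380.3 190.6] 0.074 [ 510. -150.] rect [ 510. -150.] [ 40. 112.] cent [ 509.5 -149.3]
  cloud [ 508.4 -148.6   77.5] [ 367. -179.] [554.  22.]
[473.3 183.8] 0.07 [ 530. -402.] rect [ 530. -402.] [58. 60.] cent [ 529.6 -401.9]
[473.3 183.8] 0.074 [ 529. -400.] rect [ 529. -400.] [58. 60.] cent [ 529.1 -400.4]
  cloud [ 528.7 -399.8   74.4] [ 367. -439.] [556.  22.]
```

View pics/f.png

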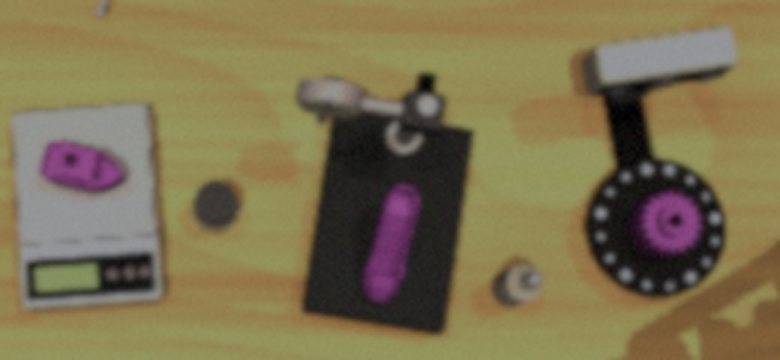

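View pics/fs.png

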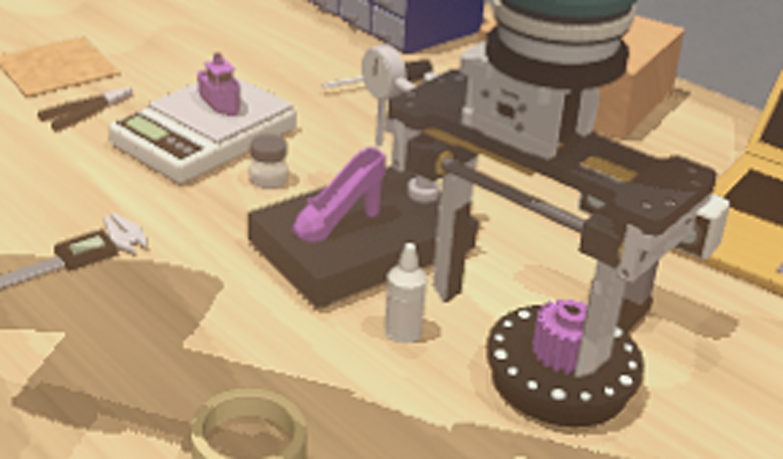

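The pictures show all three prints upright at their stations: the boat on the pan at (82,167), the shoe on the plate at (392,243), and the gear on the disc at (671,222). The gear's sideways look there is parallax, since the ray to its height gives (530,-402). The jar and the glue stand where they were, so I hand in the job.

```bash
python3 -c "
from station import env
print(env.finish_job())"
```

```text
the job is handed in; nothing more can be done
None
```

The job is handed in: the gear is on the turntable, the shoe on the granite plate and the boat on the scale's pan, all upright and measured about 3 mm or less from the middles I estimated, with the jar and glue bottle not moved.

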